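# Drag the slide holder out of the scanner

### The job

The flat slide holder has been left inside the slide scanner, between side rails that leave nothing to grip: press down on the ribbed rubber strip on its front and drag it back towards the robot along the bed until it is fully out of the rails, touching down slowly and never pressing with more than about 20 newtons. Then lift it off the bed by its sides and lay it gently, without dropping it, flat, glass side up and lengthwise in the middle of the steel tray. Leave the tip box, the mouse and the tissue box alone.

Things in the scene. Friction and masses are not known exactly. Their poses are not given: they have to be found in the camera images.
- scanner: White slide scanner, fixed; housing 260 deep (x) x 270 wide (y) x 87 mm high with a slot in the front. Origin: on the bench, middle of the housing's front face; x points into the housing, z up. A loading bed sticks out of the slot to -x: a level smooth steel bar 44 mm wide, top at z = 34 mm. The scanner may stand turned and up to 12 mm higher on its feet; drag along its -x.
- rail_end (a point): On the bed's top and centre line, where the side rails end, 90 mm before the housing (scanner axes). From here into the housing a fixed rail, 25 mm wide, top 11 mm above the bed, stands on each side, 63 mm between the two. From here to the stop both sides are open, and the holder overhangs the bed by 8 mm each side.
- bed_stop (a point): On the bed's top and centre line, at the inner face of the stop lip at the bed's robot-side end, 131 mm before the rails' end. The lip is 6 mm higher than the bed, 62 mm wide, 14 mm thick. A holder touching it has its centre 55 mm from here.
- slot (a point): On the bed's top and centre line, in the slot's mouth (housing front face). A hidden spring pad 6 to 26 mm inside holds the holder down with about 10 N and brakes it until its rear end is drawn out from under it. Till then dragging takes a press of some 11 to 13 N (a lighter one slips); after that 5 N will do.
- plate_center (a point): Centre (half-way up) of the loose slide holder: smooth aluminium plate 110 long (x) x 60 wide (y) x 12 mm, about 0.2 kg, three glass slides let in flush. Starts on the bed between the rails, x into the housing, the front (-x) 50 to 70 mm in view, the rest in the slot. Fully out of the rails when this centre is 55 mm beyond their end.
- plate_strip (a point): Middle of the top of the ribbed black rubber strip on the holder's front part, where to press: 36 (x) x 50 mm (y), soft, 1 mm proud of the metal, 35 mm from the holder's centre towards its front end, 20 mm from that end, 7 mm above plate_center; same axes. Friction there is about 0.9, on the bed about 0.2.
- bed: The scanner's fixed loading bed, a steel bar 44 mm wide; same origin and axes as the scanner, top at z = 34 mm.
- plate: The same slide holder; origin at the centre of its underside.
- tray: Open steel tray, fixed on the bench to the left or right of the scanner's bed, 170 long (x) x 180 wide (y) x 22 mm high with 4 mm walls and a flat floor 4 mm above the bench. Origin: centre of its underside; x is its lengthwise axis.
- tipbox: Bystander: grey and clear pipette tip box 122 x 85 x 46 mm, on the other side of the bed from the tray; origin at the centre of its underside.
- mouse: Bystander: grey computer mouse 105 x 60 x 33 mm; origin at the centre of its underside.
- tissues: Bystander: cardboard tissue box 120 x 120 x 85 mm; origin at the centre of its underside.
Mind the look-alikes: they are no part of the job. There is more than one size of the tray; the job needs the largest.

How it is judged (in metres and radians):
On the way:
1. the holder has been dragged fully out of the rails and still lies flat on the bed (x of plate_center in the frame of scanner below -0.145 m and z of plate_center in the frame of scanner between 0.036 and 0.046 m and angle between plate_center's own z axis and vertical below 0.1 rad), for 0.2 s.
At the end, for the whole second after the job is handed in: The slide holder lies flat (tilt under 0.06 rad), glass side up, on the tray's floor, its centre within 30 mm (x) and 40 mm (y) of the tray's centre, lengthwise within 0.25 rad either way round, released and at rest (x of plate_center in the frame of tray between -0.03 and 0.03 m and y of plate_center in the frame of tray between -0.04 and 0.04 m and z of plate_center in the frame of tray below 0.014 m and angle between plate_center's own z axis and vertical below 0.06 rad and angle between the x axis of plate_center and the x axis of tray, either way round below 0.25 rad and linear speed of plate below 0.02 m/s and contact force between the fingers and plate below 0.05 N); the robot touches nothing.
It fails at once if the holder is pressed too hard onto the bed: the bed bears more than 35 N (a press of about 23 N besides the 10 N of the spring pad and the holder's weight) (contact force between bed and plate above 35 N).
It fails at once if the holder is dropped (moves faster than 0.4 m/s while nothing of the robot touches it) (linear speed of plate above 0.4 m/s and contact force between the fingers and plate below 0.02 N).
It fails at once if the tip box is disturbed (moved more than 20 mm) (distance of tipbox from where it was at the start of the episode above 0.02 m).
It fails at once if the mouse is disturbed (moved more than 20 mm) (distance of mouse from where it was at the start of the episode above 0.02 m).
It fails at once if the tissue box is disturbed (moved more than 20 mm) (distance of tissues from where it was at the start of the episode above 0.02 m).
It also fails if it takes over 72 s, if anything falls off the work surface, if the arm or the gripper's body presses on something with over 40 N, if the wrist force passes 120 N, or if a joint passes its speed limit or range.

### The arm

A 6-joint arm with a two-finger parallel gripper is mounted at the origin on the work surface. World frame = base frame: x ahead of the robot, y to its left, z up, the work surface at z = 0. Lengths are in mm, angles in rad, forces in N, time in s.
With the tool pointing down it reaches from about 350 to 775 mm from the base axis. Payload 7.3 kg.
Tool frame: the origin (TCP) lies at the very end of the fingers, on their centre line; the grasp point (between the pads) lies 19 mm behind it; z points along the fingers, y is the line along which they close (so a half turn about z gives the same grasp; the last joint's range is limited). The gripper opens to 92 mm and grips with 3 to 60 N. Pads are 19 mm wide; open, the fingers measure 130 mm over their backs; the gripper's body (75 mm by 190 mm) begins 47 mm behind the grasp point.
Start: joints at [-1.301, 0.342, 1.524, -0, 1.275, -0.146], TCP at [212.083, -480.277, 226.741] pointing down, gripper open.
Joint ranges: [-2.53, 2.53], [-0.77, 2.02], [0.04, 2.7], [-1, 4.14], [0.28, 2.66], [-3.11, 3.11]. Speed limits (rad/s): [2.57, 2.57, 3.14, 3.14, 3.14, 3.14].

### API

Orientations are given as [roll, pitch, yaw] about the fixed x, y, z axes, in that order (R = Rz(yaw) Ry(pitch) Rx(roll)).
In Python, from plant import bot gives the robot as it stands.
- The arm moves only by the tool send_rows, never from a script. Its argument "rows" is a list of rows, each an object of numbers: "x", "y", "z": the shift along the tool's x, y, z in units of 0.2 m (1.0 is 0.2 m); "ax", "ay", "az": the turn, a rotation vector about the tool's x, y, z in units of 60 degrees (1.0 is 60 degrees); "jaw": the opening, from -1 (shut) to 1 (fully open), so that 0 is half open. In form: [{"x": .., "y": .., "z": .., "ax": .., "ay": .., "az": .., "jaw": ..}, ...]. A call has exactly 10 rows; each row is the pose to reach, as a shift and turn from the pose commanded when the call began, along the tool's axes at that moment; what a row does not reach only later rows make up. A row lasts 1/8 s, in which the tool goes at most 62.5 mm and 10.7 degrees, less where a joint would pass 70% of its speed; a pose out of reach is approached as far as the arm can. A call with a number of a shift or a turn outside -1 to 1 is refused whole. A call with a gripper value outside its range is refused whole. The fingers move at their own pace and stop on an object; the grip force is fixed at half the most. Time passes only in rows, so rows that repeat a pose let the fingers close, or fill a call up. It gives the time, the measured TCP pose, the force, the opening and the grip force at its end, in the units of the state.
- bot.get_obs(): the state, without advancing time (a new reading comes with each control period).
- bot.capture(name): name is "scene" or "top" or "wrist"; returns (picture, depth): 420x560x3 uint8, red, green, blue; 420x560 float32, mm along the optical axis (not along the pixel's ray), 0 where there is no reading.
- bot.camera_model(name): a dict with "vertical_fov" (degrees; the focal length in pixels is half the picture's height over the tangent of half this angle, whatever the lens; pixels are square), "cx", "cy" (the principal point, pixels), "R" (3x3) and "t" (3): a world point X has camera coordinates R X + t; the wrist camera has in their place "T_tool_cam" (4x4, takes a point from camera to tool coordinates, whose origin is the TCP and whose axes are the flange's). Camera axes: x right, y down, z forward; pixel columns grow to the right and rows downward; lengths in mm; the calibration is good to about 2 mm. The wrist camera is an equidistant fisheye: a pixel r from the principal point sees the ray r / f radians off the axis. A picture is of the moment at which its call begins: read the wrist's pose just before it. camera_model takes no time and is no camera call.
- bot.close_job(): hands the job in; it is judged then, once.
The state is a dict: "time": time; "joint_positions": joint angles; "dq": joint speeds; "tau": joint torques, N m; "tool_pos": TCP position; "tcp_rot": TCP orientation; "contact_force": force on the tool from outside, world axes, zero at the start; "moment": the same for the moment, N m; "grip_width": finger opening in mm; "finger_force": force on a finger pad.
Only numpy, scipy, OpenCV 4.12 (cv2) and the standard library are available. Lean on these libraries where they do the work, as an engineer would, in place of code of your own. Each camera call takes 0.05 s, during which the arm holds its last target. There are 200 camera calls.

## Working session

There is one attempt and no reset: what is moved stays moved. The work goes in short steps, Python scripts to look and compute and a tool call to move; the robot and the scene stay as the last step left them, time stands still between calls to the robot, and variables do not carry over. Pictures are saved under pics/ and viewed, at most 12 in all, crops included, and the job is handed in when it is done.

Besides the shell and the picture viewer there is one more tool, called after "Request:" in YAML: its name, and indented under it one key for each argument. send_rows: Moves the arm, as the interface text tells. Its arguments: {"type":"object","properties":{"rows":{"type":"array","items":{"type":"object","properties":{"x":{"type":"number","minimum":-1,"maximum":1},"y":{"type":"number","minimum":-1,"maximum":1},"z":{"type":"number","minimum":-1,"maximum":1},"ax":{"type":"number","minimum":-1,"maximum":1},"ay":{"type":"number","minimum":-1,"maximum":1},"az":{"type":"number","minimum":-1,"maximum":1},"jaw":{"type":"number"}}}}},"required":["rows"]}

```bash
mkdir -p pics
cat > h.py <<'E'
import numpy as np, cv2
from plant import bot
from scipy.spatial.transform import Rotation as Ro
def save(n,im): cv2.imwrite('pics/'+n+'.png',im[:,:,::-1])
def cloud(n,dep):
    m=bot.camera_model(n);h,w=dep.shape
    f=h/2/np.tan(np.radians(m['vertical_fov'])/2)
    v,u=np.mgrid[:h,:w].astype(float)
    c=np.stack([(u-m['cx'])/f*dep,(v-m['cy'])/f*dep,dep],-1)
    P=(c-np.array(m['t']))@np.array(m['R'])
    P[dep==0]=np.nan
    return P
E
python3 - <<'E'
from h import *
o=bot.get_obs();print({k:np.round(v,3) for k,v in o.items()})
ims=[]
for n in ['scene','top']:
    im,d=bot.capture(n);np.savez('c_'+n,im=im,P=cloud(n,d));ims.append(im)
    m=bot.camera_model(n);print(n,m['vertical_fov'],-np.array(m['R']).T@m['t'])
save('scene0',ims[0]);save('top0',ims[1])
E
```

```text
{'time': np.float64(0.0), 'joint_positions': array([-1.301,  0.343,  1.525, -0.   ,  1.275, -0.146]), 'dq': array([ 0.001,  0.001, -0.001, -0.001,  0.   , -0.   ]), 'tau': array([ 1.0000e-03, -4.3124e+01, -2.4422e+01,  7.2000e-02,  5.6000e-02,
       -0.0000e+00]), 'tool_pos': array([ 211.961, -479.879,  226.046]), 'tcp_rot': array([-3.14 , -0.   ,  0.416]), 'contact_force': array([-0.799,  1.338,  1.179]), 'moment': array([ 0.009,  0.043, -0.016]), 'finger_force': np.float64(0.0), 'grip_width': np.float64(91.844)}
scene 48.18945466434794 [1311.2442542  -320.4151581  1048.17461744]
top 43.885061127754945 [ 243.46958677   56.19616609 1801.52819111]
```

View pics/scene0.png

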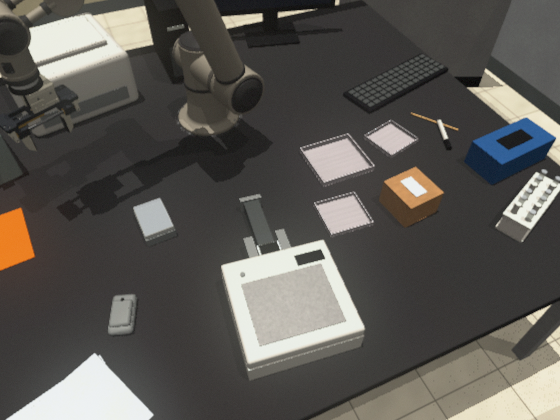

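View pics/top0.png

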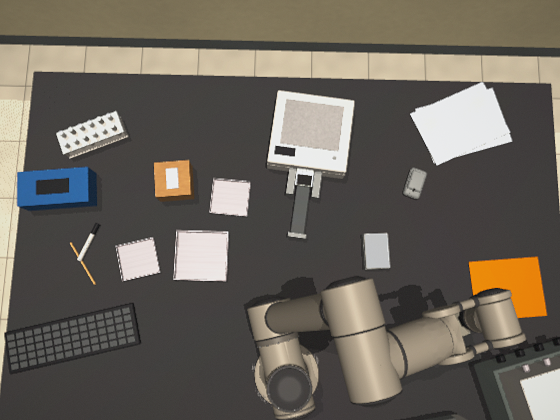

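The top view shows the scanner around (312,135), with its bed running from (304,172) to (297,237). There are three pinkish trays, at (201,256), (230,197) and (138,259). (201,256) is clearly the largest. The mouse is at (415,183), the tip box at (376,251) and the tissues at (172,178). Next I'll measure these from the depth and two views.

```bash
cat > m.py <<'E'
from h import *
z=np.load('c_top.npz');P=z['P'];im=z['im'];hsv=cv2.cvtColor(im,cv2.COLOR_RGB2HSV)
def rect(mask,name):
    c,_=cv2.findContours(mask.astype(np.uint8),cv2.RETR_EXTERNAL,cv2.CHAIN_APPROX_NONE)
    for k in c:
        if cv2.contourArea(k)<150: continue
        q=P[k[:,0,1],k[:,0,0]];m=np.zeros(mask.shape,np.uint8);cv2.drawContours(m,[k],-1,1,-1)
        h=P[(m>0)&mask][:,2]
        q=q[np.isfinite(q[:,0])]
        r=cv2.minAreaRect(q[:,:2].astype(np.float32))
        print(name,np.round(r[0]),np.round(r[1]),round(r[2],1),'z',np.round(np.nanpercentile(h,[5,50,95]),1),'px',k[:,0].mean(0).round())
V=hsv[...,2]
light=(V>150)
w=np.zeros(V.shape,bool);w[85:300,110:450]=1;w[275:,240:]=0
rect(light&w,'light')
Z=P[...,2]
w2=np.zeros(V.shape,bool);w2[165:242,275:335]=1
rect((Z>25)&(Z<60)&w2,'bed/rails')
for r in range(172,240,4): print(r,[ (u,int(V[r,u]),int(round(Z[r,u])) ) for u in range(286,326,4)])
print(P[200,300],P[230,298],P[120,310],P[183,303])
E
python3 m.py
python3 - <<'E'
from h import *
a=np.load('c_top.npz')['im'];
l=cv2.resize(a[155:245,265:345],None,fx=5,fy=5,interpolation=cv2.INTER_CUBIC);r=cv2.resize(a[165:295,110:260],(400,347))
o=np.zeros((450,800,3),np.uint8);o[:,:400]=l;o[:347,400:]=r;save('crop0',o)
E
```

```text
light [371. 519.] [130. 129.] 14.9 z [-4.5  2.9 13.5] px [138. 258.]
light [ 416. -294.] [116.  81.] 4.7 z [38.5 45.  51.7] px [376. 251.]
light [389. 302.] [175. 180.] 0.2 z [-3.3  4.  19.8] px [195. 256.]
light [596. 212.] [132. 130.] 85.4 z [-4.6  2.9 13.9] px [229. 196.]
light [ 669. -440.] [43. 76.] 69.7 z [20.9 32.  39.9] px [417. 179.]
light [645. -44.] [112.  93.] 83.2 z [44.6 52.1 60. ] px [304. 180.]
light [650. 409.] [148. 129.] 7.1 z [77.4 85.  91.8] px [172. 178.]
light [851. 622.] [118.  47.] 14.9 z [53.  62.9 97.1] px [115. 124.]
light [ 859. -541.] [224. 165.] 22.1 z [-4.1  3.9 11.7] px [436. 128.]
light [836. -68.] [275. 301.] 83.1 z [85.  92.3 99.3] px [311. 131.]
bed/rails [572. -32.] [207. 240.] 82.6 z [34.5 46.4 57.3] px [301. 194.]
172 [(286, 60, -9), (290, 186, 53), (294, 183, 45), (298, 241, 56), (302, 229, 53), (306, 239, 49), (310, 239, 47), (314, 119, 41), (318, 158, 51), (322, 119, 42)]
176 [(286, 67, 1), (290, 184, 51), (294, 187, 50), (298, 46, 52), (302, 50, 57), (306, 48, 55), (310, 35, 53), (314, 188, 56), (318, 183, 52), (322, 65, -4)]
180 [(286, 46,
[... 687 characters left out ...]
 (302, 102, 40), (306, 101, 44), (310, 35, 2), (314, 167, 47), (318, 172, 51), (322, 69, -1)]
200 [(286, 67, -4), (290, 68, -3), (294, 48, 4), (298, 101, 35), (302, 102, 45), (306, 103, 39), (310, 66, 6), (314, 60, -8), (318, 60, -1), (322, 67, 4)]
204 [(286, 68, 0), (290, 66, -3), (294, 71, 46), (298, 102, 47), (302, 101, 50), (306, 104, 34), (310, 69, 0), (314, 68, -4), (318, 69, 0), (322, 69, -1)]Traceback (most recent call last):
  File "m.py", line 19, in <module>
    for r in range(172,240,4): print(r,[ (u,int(V[r,u]),int(round(Z[r,u])) ) for u in range(286,326,4)])
                                                            ~~~~~^^^^^^^^
ValueError: cannot convert float NaN to integer
```

View pics/crop0.png

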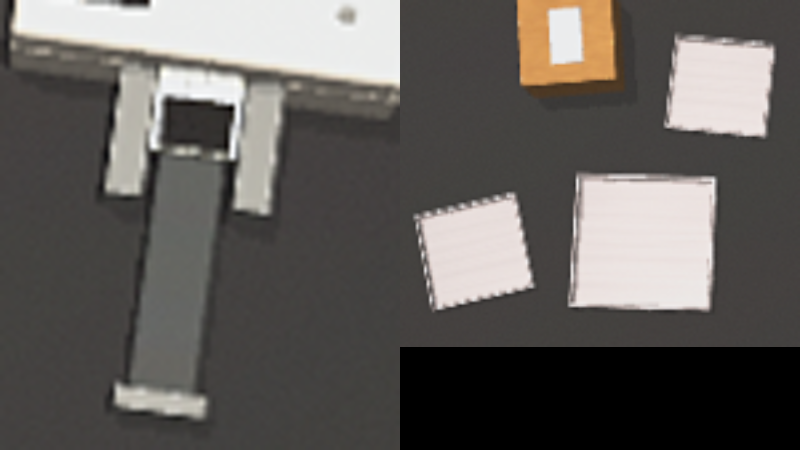

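The crop shows the plate front at about crop (195,152) with its black strip at (198,123) between the rails, and the stop lip at (160,398). On the right, the largest of the three trays is the lower-right one, full-picture pixel (201,256). It measures 175x180 mm against 130 mm for the other two, so it fits the 170x180 description.

```bash
cat >> h.py <<'E'
def ray(n,px,z):
    m=bot.camera_model(n);f=210/np.tan(np.radians(m['vertical_fov'])/2);R=np.array(m['R'])
    d=R.T@np.array([(px[0]-m['cx'])/f,(px[1]-m['cy'])/f,1]);c=-R.T@np.array(m['t'])
    return c+d*(z-c[2])/d[2]
def delta(tgt,yaw):
    "move numbers from current pose to tool-down target"
    o=bot.get_obs();R=Ro.from_euler('xyz',o['tcp_rot']);G=Ro.from_euler('xyz',[np.pi,0,yaw])
    s=R.inv().apply(np.array(tgt)-o['tool_pos'])/200;a=(R.inv()*G).as_rotvec()/np.radians(60)
    print('xyz',s.round(3),'a',a.round(3))
E
python3 - <<'E'
from h import *
P=np.load('c_top.npz')['P'];c=lambda x,y:(265+(x+.5)/5-.5,155+(y+.5)/5-.5)
print('housing z',np.nanmedian(P[125:140,300:320,2]),'bed z',np.nanmedian(P[195:225,299:303,2]),'rail',np.nanmedian(P[178:190,290:291,2]),'desk',np.nanmedian(P[200:230,320:340,2]))
for n,p,z in [('strip',(198,123),52),('stop_in',(162,385),45),('railL end',(124,192),50),('railR end',(252,210),50),('bedtop',(188,165),39),('bedmid',(165,370),39)]:
    print(n,ray('top',c(*p),z).round(1))
# floor centre by plane fit of largest tray
z=np.load('c_top.npz');V=z['im'].max(-1);m=np.zeros(V.shape,np.uint8);m[225:290,165:235]=V[225:290,165:235]>150
k=max(cv2.findContours(m,0,2)[0],key=cv2.contourArea);r=cv2.minAreaRect(k);print(r,[ray('top',p,22).round() for p in cv2.boxPoints(r)],'ctr',ray('top',r[0],22))
s=ray('top',c(198,123),52)
delta([s[0]-60,s[1]+7,200],-.12)
E
```

```text
housing z 93.2525063095727 bed z 41.43351624891194 rail 49.53488434790123 desk -0.744176695382272
strip [654.1 -46.2  52. ]
stop_in [472.8 -24.8  45. ]
railL end [604.8   3.8  50. ]
railR end [594.4 -84.1  50. ]
bedtop [627.2 -40.4  39. ]
bedmid [483.9 -26.9  39. ]
((200.264404296875, 255.12554931640625), (52.88397979736328, 50.27052307128906), 2.2025980949401855) [array([303., 392.,  22.]), array([474., 395.,  22.]), array([472., 213.,  22.]), array([300., 213.,  22.])] ctr [386.65025724 302.98578698  22.        ]
xyz [ 2.638 -1.244  0.133] a [-0.001  0.     0.512]
```

Request:
send_rows:
  rows:
    - {"x":0.3,"y":-0.1,"z":0,"jaw":-1}
    - {"x":0.6,"y":-0.2,"jaw":-1}
    - {"x":0.8,"y":-0.35,"jaw":-1}
    - {"x":1,"y":-0.5,"jaw":-1}
    - {"x":1,"y":-0.5,"jaw":-1}
    - {"x":1,"y":-0.5,"jaw":-1}
    - {"x":1,"y":-0.5,"jaw":-1}
    - {"x":1,"y":-0.5,"jaw":-1}
    - {"x":1,"y":-0.5,"jaw":-1}
    - {"x":1,"y":-0.5,"jaw":-1}

```text
schema error: expected keys x, y, z, ax, ay, az, jaw
```

Request:
send_rows:
  rows:
    - {"x":0.3,"y":-0.1,"z":0,"jaw":-1}
    - {"x":0.6,"y":-0.2,"jaw":-1}
    - {"x":0.8,"y":-0.35,"jaw":-1}
    - {"x":1,"y":-0.5,"jaw":-1}
    - {"x":1,"y":-0.5,"jaw":-1}
    - {"x":1,"y":-0.5,"jaw":-1}
    - {"x":1,"y":-0.5,"jaw":-1}
    - {"x":1,"y":-0.5,"jaw":-1}
    - {"x":1,"y":-0.5,"jaw":-1}
    - {"x":1,"y":-0.5,"jaw":-1}

```text
schema error: expected keys x, y, z, ax, ay, az, jaw
```

Request:
send_rows:
  rows:
    - {"x":0.2,"y":-0.1,"z":0.04,"az":0.1,"jaw":-1}
    - {"x":0.4,"y":-0.15,"z":0.08,"az":0.2,"jaw":-1}
    - {"x":0.6,"y":-0.24,"z":0.13,"az":0.3,"jaw":-1}
    - {"x":0.64,"y":-0.24,"z":0.13,"az":0.4,"jaw":-1}
    - {"x":0.64,"y":-0.24,"z":0.13,"az":0.51,"jaw":-1}
    - {"x":0.64,"y":-0.24,"z":0.13,"az":0.51,"jaw":-1}
    - {"x":0.64,"y":-0.24,"z":0.13,"az":0.51,"jaw":-1}
    - {"x":0.64,"y":-0.24,"z":0.13,"az":0.51,"jaw":-1}
    - {"x":0.64,"y":-0.24,"z":0.13,"az":0.51,"jaw":-1}
    - {"x":0.64,"y":-0.24,"z":0.13,"az":0.51,"jaw":-1}

```text
schema error: expected keys x, y, z, ax, ay, az, jaw
```

```bash
cat >> h.py <<'E'
def wgrab(name):
    o=bot.get_obs();im,d=bot.capture('wrist');save(name,im)
    np.savez('w_'+name,im=im,d=d,p=o['tool_pos'],r=o['tcp_rot']);return o
def wray(name,px):
    q=np.load('w_'+name+'.npz');m=bot.camera_model('wrist');f=210/np.tan(np.radians(m['vertical_fov'])/2)
    x,y=px[0]-m['cx'],px[1]-m['cy'];r=np.hypot(x,y);th=r/f
    d=np.array([np.sin(th)*x/r,np.sin(th)*y/r,np.cos(th)]);T=np.array(m['T_tool_cam']);R=Ro.from_euler('xyz',q['r']).as_matrix()
    return R@T[:3,3]+q['p'],R@T[:3,:3]@d
def wpt(name,px,z):
    c,d=wray(name,px);return c+d*(z-c[2])/d[2]
E
python3 - <<'E'
from h import *
o=wgrab('w1');print(o['time'],o['tool_pos'],o['tcp_rot'],o['contact_force'],o['grip_width']);print(bot.camera_model('wrist'))
E
```

```text
0.1 [ 211.96705952 -479.9150624   226.11638571] [-3.14025324e+00 -1.87052966e-04  4.15781090e-01] [-0.41784905  0.23609329 -0.06724988] 91.82503862438213
{'vertical_fov': 65.70646984690485, 'cx': 279.6494938756879, 'cy': 211.09354104946343, 'T_tool_cam': array([[-3.70053191e-05, -9.58517546e-01, -2.85033528e-01,
         7.67719450e+01],
       [ 9.99999755e-01, -2.34813578e-04,  6.59808782e-04,
        -3.99816541e-03],
       [-6.99368037e-04, -2.85033434e-01,  9.58517320e-01,
        -1.58050526e+02],
       [ 0.00000000e+00,  0.00000000e+00,  0.00000000e+00,
         1.00000000e+00]])}
```

View pics/w1.png

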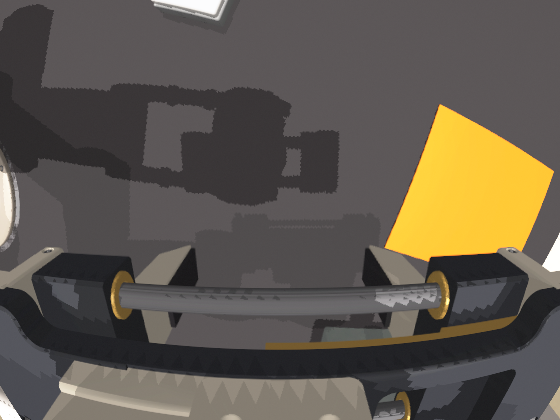

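The move was refused because every key has to be present, so this picture only shows bare desk at the start pose. I'm resending with all the keys.

Request:
send_rows:
  rows:
    - {"x":0.2,"y":-0.1,"z":0,"ax":0,"ay":0,"az":0,"jaw":-1}
    - {"x":0.45,"y":-0.2,"z":0,"ax":0,"ay":0,"az":0,"jaw":-1}
    - {"x":0.7,"y":-0.32,"z":0,"ax":0,"ay":0,"az":0,"jaw":-1}
    - {"x":0.95,"y":-0.45,"z":0,"ax":0,"ay":0,"az":0,"jaw":-1}
    - {"x":1,"y":-0.55,"z":0,"ax":0,"ay":0,"az":0,"jaw":-1}
    - {"x":1,"y":-0.7,"z":0,"ax":0,"ay":0,"az":0,"jaw":-1}
    - {"x":1,"y":-0.85,"z":0,"ax":0,"ay":0,"az":0,"jaw":-1}
    - {"x":1,"y":-0.85,"z":0,"ax":0,"ay":0,"az":0,"jaw":-1}
    - {"x":1,"y":-0.85,"z":0,"ax":0,"ay":0,"az":0,"jaw":-1}
    - {"x":1,"y":-0.85,"z":0,"ax":0,"ay":0,"az":0,"jaw":-1}

```text
time: 1.4
tool_pos: [326.5, -244.9, 226.7]
tcp_rot: [3.141, 0.0, 0.415]
contact_force: [-0.6, 0.3, -0.2]
grip_width: 1.2
finger_force: 0.0
```

Request:
send_rows:
  rows:
    - {"x":0.2,"y":-0.1,"z":0,"ax":0,"ay":0,"az":0.1,"jaw":-1}
    - {"x":0.45,"y":-0.2,"z":0,"ax":0,"ay":0,"az":0.2,"jaw":-1}
    - {"x":0.7,"y":-0.32,"z":0,"ax":0,"ay":0,"az":0.3,"jaw":-1}
    - {"x":0.95,"y":-0.39,"z":0,"ax":0,"ay":0,"az":0.4,"jaw":-1}
    - {"x":1,"y":-0.39,"z":0,"ax":0,"ay":0,"az":0.512,"jaw":-1}
    - {"x":1,"y":-0.39,"z":0,"ax":0,"ay":0,"az":0.512,"jaw":-1}
    - {"x":1,"y":-0.39,"z":0,"ax":0,"ay":0,"az":0.512,"jaw":-1}
    - {"x":1,"y":-0.39,"z":0,"ax":0,"ay":0,"az":0.512,"jaw":-1}
    - {"x":1,"y":-0.39,"z":0,"ax":0,"ay":0,"az":0.512,"jaw":-1}
    - {"x":1,"y":-0.39,"z":0,"ax":0,"ay":0,"az":0.512,"jaw":-1}

```text
time: 2.65
tool_pos: [477.7, -92.1, 226.9]
tcp_rot: [3.141, -0.0, -0.121]
contact_force: [0.8, -0.5, -0.5]
grip_width: 0.2
finger_force: 0.0
```

```bash
python3 -c "
from h import *
print(bot.get_obs()['time']);delta([594,-39,200],-.12)"
```

```text
2.65
xyz [ 0.545 -0.334  0.134] a [ 0.    -0.    -0.001]
```

Request:
send_rows:
  rows:
    - {"x":0.2,"y":-0.12,"z":0.05,"ax":0,"ay":0,"az":0,"jaw":-1}
    - {"x":0.4,"y":-0.25,"z":0.1,"ax":0,"ay":0,"az":0,"jaw":-1}
    - {"x":0.54,"y":-0.33,"z":0.13,"ax":0,"ay":0,"az":0,"jaw":-1}
    - {"x":0.54,"y":-0.33,"z":0.13,"ax":0,"ay":0,"az":0,"jaw":-1}
    - {"x":0.54,"y":-0.33,"z":0.13,"ax":0,"ay":0,"az":0,"jaw":-1}
    - {"x":0.54,"y":-0.33,"z":0.13,"ax":0,"ay":0,"az":0,"jaw":-1}
    - {"x":0.54,"y":-0.33,"z":0.13,"ax":0,"ay":0,"az":0,"jaw":-1}
    - {"x":0.54,"y":-0.33,"z":0.13,"ax":0,"ay":0,"az":0,"jaw":-1}
    - {"x":0.54,"y":-0.33,"z":0.13,"ax":0,"ay":0,"az":0,"jaw":-1}
    - {"x":0.54,"y":-0.33,"z":0.13,"ax":0,"ay":0,"az":0,"jaw":-1}

```text
time: 3.9
tool_pos: [592.9, -39.3, 200.8]
tcp_rot: [3.141, -0.0, -0.12]
contact_force: [-0.5, 0.3, 0.4]
grip_width: 0.1
finger_force: 0.0
```

Run:
```python
from h import *
o=wgrab('w2');print(o['time'],o['tool_pos'],o['tcp_rot'],o['contact_force'],o['grip_width'])
```

```text
3.9 [592.94790879 -39.34147316 200.75653874] [ 3.14147522e+00 -1.10531433e-04 -1.20419082e-01] [-0.49792172  0.3145523   0.36425857] 0.13165204413644346
```

View pics/w2.png

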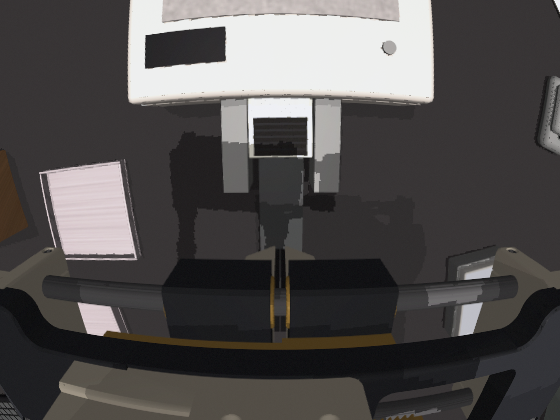

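The wrist view shows the strip around (280,136), the plate front edge at row 157, the rail ends at row 192 (columns 235 and 327) and the housing front at row 100, all aligned with the tool.

Run:
```python
from h import *
im=np.load('w_w2.npz')['im'];g=im.max(-1)
print('col280',list(zip(range(96,200,2),g[96:200:2,270])))
print('row157',list(zip(range(215,345,3),g[154,215:345:3])))
d=np.load('w_w2.npz')['d'];m=bot.camera_model('wrist');q=np.load('w_w2.npz')
T=np.array(m['T_tool_cam']);R=Ro.from_euler('xyz',q['r']).as_matrix()
for n,(a,b,c,e) in dict(strip=(122,148,262,300),bed=(170,220,268,295),rail=(125,180,228,242),railR=(125,180,320,334),house=(30,90,240,370)).items():
    zs=[]
    for v in range(a,b,4):
        for u in range(c,e,4):
            if d[v,u]>0:
                o,r=wray('w2',(u,v)); rc=(R@T[:3,:3]).T@r; zs.append(o+r*d[v,u]/rc[2])
    print(n,np.median(zs,0).round(1))
for n,p,z in [('strip',(280,135),52),('front',(280,157),50),('railL',(235,192),50),('railR',(327,192),50),('house',(280,102),92)]: print(n,wpt('w2',p,z).round(1))
# triangulate strip
c1,d1=wray('w2',(280.5,135)); e=ray('top',(304.6,179.6),0);f=ray('top',(304.6,179.6),100)
d2=(f-e)/np.linalg.norm(f-e);A=np.stack([d1,-d2],1);s=np.linalg.lstsq(A,e-c1,rcond=None)[0];print('tri',c1+d1*s[0],e+d2*s[1])
```

```text
col280 [(96, np.uint8(91)), (98, np.uint8(222)), (100, np.uint8(240)), (102, np.uint8(240)), (104, np.uint8(234)), (106, np.uint8(244)), (108, np.uint8(244)), (110, np.uint8(244)), (112, np.uint8(244)), (114, np.uint8(244)), (116, np.uint8(244)), (118, np.uint8(59)), (120, np.uint8(40)), (122, np.uint8(43)), (124, np.uint8(51)), (126, np.uint8(40)), (128, np.uint8(43)), (130, np.uint8(52)), (132, np.uint8(42)), (134, np.uint8(42)), (136, np.uint8(53)), (138, np.uint8(42)), (140, np.uint8(41)), (142, np.uint8(49)), (144, np.uint8(27)), (146, np.uint8(23)), (148, np.uint8(27)), (150, np.uint8(24)), (152, np.uint8(24)), (154, np.uint8(25)), (156, np.uint8(173)), (158, np.uint8(58)), (160, np.uint8(58)), (162, np.uint8(57)), (164, np.uint8(56)), (166, np.uint8(56)), (168, np.uint8(57)), (170, np.uint8(56)), (172, np.uint8(56)), (174, np.uint8(56)), (176, np.uint8(56)), (178, np.uint8(55)), (180, np.uint8(55)), (182, np.uint8(56)), (184, np.uint8(55)), (186, np.uint8(55)), (188, np.uint8(55)), (190, np.uint8(55)), (192, np.uint8(55)), (194, np.uint8(55)), (196, np.uint8(56)), (198, np.uin
[... 603 characters left out ...]
int8(26)), (299, np.uint8(43)), (302, np.uint8(41)), (305, np.uint8(43)), (308, np.uint8(242)), (311, np.uint8(232)), (314, np.uint8(106)), (317, np.uint8(180)), (320, np.uint8(180)), (323, np.uint8(179)), (326, np.uint8(122)), (329, np.uint8(102)), (332, np.uint8(100)), (335, np.uint8(101)), (338, np.uint8(100)), (341, np.uint8(56)), (344, np.uint8(55))]
strip [653.2 -47.9  54.3]
bed [593.6 -40.1  41.5]
rail [643.1  -2.1  52.5]
railR [632.6 -88.8  52.3]
house [716.2 -74.1  92.4]
strip [652.5 -47.2  52. ]
front [631.4 -44.7  50. ]
railL [602.8   3.2  50. ]
railR [591.9 -86.4  50. ]
house [681.5 -50.7  92. ]
tri [652.45177779 -47.69582099  52.80013545] [652.49451029 -47.49869138  52.79844127]
```

Request:
send_rows:
  rows:
    - {"x":0.15,"y":0.002,"z":0.15,"ax":0,"ay":0,"az":0,"jaw":-1}
    - {"x":0.303,"y":0.004,"z":0.3,"ax":0,"ay":0,"az":0,"jaw":-1}
    - {"x":0.303,"y":0.004,"z":0.45,"ax":0,"ay":0,"az":0,"jaw":-1}
    - {"x":0.303,"y":0.004,"z":0.55,"ax":0,"ay":0,"az":0,"jaw":-1}
    - {"x":0.303,"y":0.004,"z":0.63,"ax":0,"ay":0,"az":0,"jaw":-1}
    - {"x":0.303,"y":0.004,"z":0.67,"ax":0,"ay":0,"az":0,"jaw":-1}
    - {"x":0.303,"y":0.004,"z":0.69,"ax":0,"ay":0,"az":0,"jaw":-1}
    - {"x":0.303,"y":0.004,"z":0.69,"ax":0,"ay":0,"az":0,"jaw":-1}
    - {"x":0.303,"y":0.004,"z":0.69,"ax":0,"ay":0,"az":0,"jaw":-1}
    - {"x":0.303,"y":0.004,"z":0.69,"ax":0,"ay":0,"az":0,"jaw":-1}

```text
time: 5.2
tool_pos: [653.3, -47.4, 63.3]
tcp_rot: [3.141, -0.001, -0.12]
contact_force: [0.0, 0.1, 0.0]
grip_width: 0.3
finger_force: 0.0
```

Request:
send_rows:
  rows:
    - {"x":0,"y":0,"z":0.006,"ax":0,"ay":0,"az":0,"jaw":-1}
    - {"x":0,"y":0,"z":0.012,"ax":0,"ay":0,"az":0,"jaw":-1}
    - {"x":0,"y":0,"z":0.018,"ax":0,"ay":0,"az":0,"jaw":-1}
    - {"x":0,"y":0,"z":0.022,"ax":0,"ay":0,"az":0,"jaw":-1}
    - {"x":0,"y":0,"z":0.025,"ax":0,"ay":0,"az":0,"jaw":-1}
    - {"x":0,"y":0,"z":0.028,"ax":0,"ay":0,"az":0,"jaw":-1}
    - {"x":0,"y":0,"z":0.03,"ax":0,"ay":0,"az":0,"jaw":-1}
    - {"x":0,"y":0,"z":0.03,"ax":0,"ay":0,"az":0,"jaw":-1}
    - {"x":0,"y":0,"z":0.03,"ax":0,"ay":0,"az":0,"jaw":-1}
    - {"x":0,"y":0,"z":0.03,"ax":0,"ay":0,"az":0,"jaw":-1}

```text
time: 6.45
tool_pos: [653.1, -47.4, 56.7]
tcp_rot: [3.141, -0.0, -0.12]
contact_force: [-0.6, 0.3, -0.5]
grip_width: 0.3
finger_force: 0.0
```

Request:
send_rows:
  rows:
    - {"x":0,"y":0,"z":0.002,"ax":0,"ay":0,"az":0,"jaw":-1}
    - {"x":0,"y":0,"z":0.004,"ax":0,"ay":0,"az":0,"jaw":-1}
    - {"x":0,"y":0,"z":0.006,"ax":0,"ay":0,"az":0,"jaw":-1}
    - {"x":0,"y":0,"z":0.008,"ax":0,"ay":0,"az":0,"jaw":-1}
    - {"x":0,"y":0,"z":0.009,"ax":0,"ay":0,"az":0,"jaw":-1}
    - {"x":0,"y":0,"z":0.01,"ax":0,"ay":0,"az":0,"jaw":-1}
    - {"x":0,"y":0,"z":0.011,"ax":0,"ay":0,"az":0,"jaw":-1}
    - {"x":0,"y":0,"z":0.012,"ax":0,"ay":0,"az":0,"jaw":-1}
    - {"x":0,"y":0,"z":0.012,"ax":0,"ay":0,"az":0,"jaw":-1}
    - {"x":0,"y":0,"z":0.012,"ax":0,"ay":0,"az":0,"jaw":-1}

```text
time: 7.7
tool_pos: [653.1, -47.4, 54.6]
tcp_rot: [3.141, -0.0, -0.12]
contact_force: [-1.1, 0.5, 3.8]
grip_width: 0.3
finger_force: 1.7
```

Request:
send_rows:
  rows:
    - {"x":0,"y":0,"z":0.0005,"ax":0,"ay":0,"az":0,"jaw":-1}
    - {"x":0,"y":0,"z":0.001,"ax":0,"ay":0,"az":0,"jaw":-1}
    - {"x":0,"y":0,"z":0.0015,"ax":0,"ay":0,"az":0,"jaw":-1}
    - {"x":0,"y":0,"z":0.002,"ax":0,"ay":0,"az":0,"jaw":-1}
    - {"x":0,"y":0,"z":0.002,"ax":0,"ay":0,"az":0,"jaw":-1}
    - {"x":0,"y":0,"z":0.002,"ax":0,"ay":0,"az":0,"jaw":-1}
    - {"x":0,"y":0,"z":0.002,"ax":0,"ay":0,"az":0,"jaw":-1}
    - {"x":0,"y":0,"z":0.002,"ax":0,"ay":0,"az":0,"jaw":-1}
    - {"x":0,"y":0,"z":0.002,"ax":0,"ay":0,"az":0,"jaw":-1}
    - {"x":0,"y":0,"z":0.002,"ax":0,"ay":0,"az":0,"jaw":-1}

```text
time: 8.95
tool_pos: [653.1, -47.4, 54.5]
tcp_rot: [3.141, -0.0, -0.12]
contact_force: [-2.3, 0.2, 6.9]
grip_width: 0.5
finger_force: 3.3
```

Request:
send_rows:
  rows:
    - {"x":0,"y":0,"z":0.001,"ax":0,"ay":0,"az":0,"jaw":-1}
    - {"x":0,"y":0,"z":0.002,"ax":0,"ay":0,"az":0,"jaw":-1}
    - {"x":0,"y":0,"z":0.003,"ax":0,"ay":0,"az":0,"jaw":-1}
    - {"x":0,"y":0,"z":0.004,"ax":0,"ay":0,"az":0,"jaw":-1}
    - {"x":0,"y":0,"z":0.0045,"ax":0,"ay":0,"az":0,"jaw":-1}
    - {"x":0,"y":0,"z":0.0045,"ax":0,"ay":0,"az":0,"jaw":-1}
    - {"x":0,"y":0,"z":0.0045,"ax":0,"ay":0,"az":0,"jaw":-1}
    - {"x":0,"y":0,"z":0.0045,"ax":0,"ay":0,"az":0,"jaw":-1}
    - {"x":0,"y":0,"z":0.0045,"ax":0,"ay":0,"az":0,"jaw":-1}
    - {"x":0,"y":0,"z":0.0045,"ax":0,"ay":0,"az":0,"jaw":-1}

```text
time: 10.2
tool_pos: [653.1, -47.4, 54.5]
tcp_rot: [3.141, -0.001, -0.12]
contact_force: [-4.5, 0.6, 11.3]
grip_width: 0.3
finger_force: 5.8
```

Request:
send_rows:
  rows:
    - {"x":0,"y":0,"z":0.001,"ax":0,"ay":0,"az":0,"jaw":-1}
    - {"x":0,"y":0,"z":0.002,"ax":0,"ay":0,"az":0,"jaw":-1}
    - {"x":0,"y":0,"z":0.0025,"ax":0,"ay":0,"az":0,"jaw":-1}
    - {"x":0,"y":0,"z":0.0025,"ax":0,"ay":0,"az":0,"jaw":-1}
    - {"x":-0.005,"y":0,"z":0.0025,"ax":0,"ay":0,"az":0,"jaw":-1}
    - {"x":-0.01,"y":0,"z":0.0025,"ax":0,"ay":0,"az":0,"jaw":-1}
    - {"x":-0.02,"y":0,"z":0.0025,"ax":0,"ay":0,"az":0,"jaw":-1}
    - {"x":-0.03,"y":0,"z":0.0025,"ax":0,"ay":0,"az":0,"jaw":-1}
    - {"x":-0.04,"y":0,"z":0.0025,"ax":0,"ay":0,"az":0,"jaw":-1}
    - {"x":-0.05,"y":0,"z":0.0025,"ax":0,"ay":0,"az":0,"jaw":-1}

```text
time: 11.45
tool_pos: [646.4, -46.7, 54.6]
tcp_rot: [3.141, -0.009, -0.121]
contact_force: [5.0, -0.8, 7.2]
grip_width: 0.5
finger_force: 3.3
```

Run:
```python
from h import *
im,d=bot.capture('top');save('x',im)
g=im.max(-1)
print(bot.get_obs()['contact_force'])
for u in (300,304): print([int(v) for v in g[170:205,u]])
```

```text
[ 4.44300691 -0.70086079  6.36231895]
[71, 65, 65, 65, 73, 80, 69, 33, 34, 87, 124, 137, 162, 160, 160, 163, 167, 166, 153, 141, 144, 147, 147, 148, 148, 150, 150, 150, 151, 151, 152, 151, 152, 152, 154]
[76, 89, 95, 77, 64, 69, 70, 78, 73, 39, 29, 93, 150, 152, 148, 158, 171, 174, 161, 135, 148, 149, 148, 147, 149, 150, 151, 151, 151, 151, 154, 152, 152, 153, 154]
```

Request:
send_rows:
  rows:
    - {"x":0,"y":0,"z":0.001,"ax":0,"ay":0,"az":0,"jaw":-1}
    - {"x":0,"y":0,"z":0.002,"ax":0,"ay":0,"az":0,"jaw":-1}
    - {"x":0,"y":0,"z":0.003,"ax":0,"ay":0,"az":0,"jaw":-1}
    - {"x":0,"y":0,"z":0.004,"ax":0,"ay":0,"az":0,"jaw":-1}
    - {"x":0,"y":0,"z":0.005,"ax":0,"ay":0,"az":0,"jaw":-1}
    - {"x":0,"y":0,"z":0.006,"ax":0,"ay":0,"az":0,"jaw":-1}
    - {"x":-0.005,"y":0,"z":0.006,"ax":0,"ay":0,"az":0,"jaw":-1}
    - {"x":-0.01,"y":0,"z":0.006,"ax":0,"ay":0,"az":0,"jaw":-1}
    - {"x":-0.015,"y":0,"z":0.006,"ax":0,"ay":0,"az":0,"jaw":-1}
    - {"x":-0.02,"y":0,"z":0.006,"ax":0,"ay":0,"az":0,"jaw":-1}

```text
time: 12.75
tool_pos: [643.6, -46.5, 54.5]
tcp_rot: [3.141, -0.012, -0.121]
contact_force: [6.7, -0.6, 9.9]
grip_width: 0.6
finger_force: 5.3
```

Run:
```python
from h import *
im,d=bot.capture('top');g=im.max(-1)
print(bot.get_obs()['contact_force'])
for u in (300,304): print([int(v) for v in g[170:205,u]])
s,_=bot.capture('scene');o=cv2.resize(s[180:270,200:310],(770,630)[:2])[:600];save('scA',o)
```

```text
[ 5.71107267 -0.19069688  9.63556898]
[80, 70, 74, 63, 67, 70, 78, 71, 42, 35, 88, 114, 119, 164, 158, 159, 163, 168, 166, 152, 140, 144, 146, 148, 147, 147, 149, 149, 150, 150, 151, 149, 152, 152, 153]
[97, 81, 83, 101, 86, 61, 67, 67, 78, 81, 37, 30, 96, 150, 152, 147, 155, 172, 175, 155, 121, 146, 146, 147, 147, 149, 150, 149, 151, 152, 152, 152, 152, 152, 152]
```

View pics/scA.png

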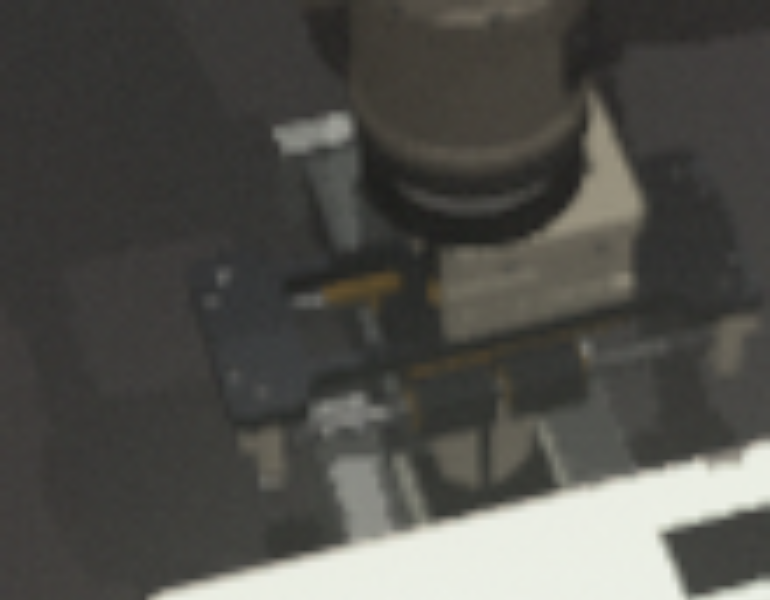

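The scene crop shows only the fingers on the strip beside the rails, hidden by the gripper. I'll check for slip numerically with the wrist camera, watching the strip's rear edge.

Run:
```python
from h import *
o=wgrab('w3');g=np.load('w_w3.npz')['im'].max(-1)
for u in (250,265,300,310): print(u,[int(v) for v in g[130:262:2,u]])
c,_=wray('w3',(280,200))
q=np.load('w_w3.npz');R=Ro.from_euler('xyz',q['r'])
for v in range(140,261,10): print(v,(R.inv().apply(wpt('w3',(265,v),53.5)-q['p'])).round(1)[:2],end=' ')
```

```text
250 [240, 240, 240, 240, 240, 240, 240, 240, 240, 240, 240, 240, 240, 240, 240, 240, 240, 240, 240, 240, 240, 240, 240, 240, 240, 240, 240, 240, 240, 240, 193, 236, 228, 221, 184, 179, 220, 219, 220, 220, 219, 219, 219, 209, 170, 170, 155, 24, 23, 23, 24, 23, 22, 21, 17, 21, 17, 19, 20, 17, 19, 19, 46, 84, 83, 25]
265 [240, 239, 240, 240, 240, 240, 240, 240, 240, 240, 240, 240, 239, 240, 240, 240, 240, 240, 240, 240, 240, 240, 240, 240, 240, 240, 240, 240, 240, 240, 239, 235, 228, 220, 189, 201, 221, 221, 221, 221, 221, 222, 221, 209, 178, 178, 150, 20, 19, 17, 18, 19, 19, 21, 19, 18, 20, 19, 19, 36, 84, 83, 83, 83, 83, 32]
300 [240, 240, 240, 240, 240, 240, 240, 240, 240, 240, 240, 240, 240, 240, 240, 240, 240, 240, 240, 240, 240, 240, 240, 240, 240, 240, 240, 240, 240, 239, 239, 235, 228, 220, 180, 198, 219, 219, 219, 219, 219, 219, 219, 193, 170, 171, 133, 23, 16, 16, 19, 19, 20, 20, 21, 18, 20, 19, 19, 20, 20, 84, 83, 83, 83, 30]
310 [240, 240, 240, 240, 240, 240, 240, 240, 240, 240, 240, 240, 240, 240, 240, 240, 240, 240, 240, 240, 240, 240, 240, 240, 240, 240, 240, 240, 240, 240, 239, 235, 227, 219, 181, 198, 219, 219, 219, 220, 219, 219, 219, 183, 169, 169, 130, 23, 19, 20, 18, 16, 18, 16, 19, 18, 19, 18, 17, 18, 19, 19, 31, 83, 83, 28]
140 [65.6 -6.9] 150 [60.7 -7. ] 160 [55.7 -7. ] 170 [50.7 -7. ] 180 [45.6 -7.1] 190 [40.5 -7.1] 200 [35.3 -7.2] 210 [30.1 -7.2] 220 [24.7 -7.3] 230 [19.2 -7.4] 240 [13.7 -7.5] 250 [ 7.9 -7.6] 260 [ 2.1 -7.7]
```

Request:
send_rows:
  rows:
    - {"x":0,"y":0,"z":0.001,"ax":0,"ay":0,"az":0,"jaw":-1}
    - {"x":0,"y":0,"z":0.002,"ax":0,"ay":0,"az":0,"jaw":-1}
    - {"x":0,"y":0,"z":0.003,"ax":0,"ay":0,"az":0,"jaw":-1}
    - {"x":0,"y":0,"z":0.004,"ax":0,"ay":0,"az":0,"jaw":-1}
    - {"x":0,"y":0,"z":0.004,"ax":0,"ay":0,"az":0,"jaw":-1}
    - {"x":-0.01,"y":0,"z":0.004,"ax":0,"ay":0,"az":0,"jaw":-1}
    - {"x":-0.02,"y":0,"z":0.004,"ax":0,"ay":0,"az":0,"jaw":-1}
    - {"x":-0.03,"y":0,"z":0.004,"ax":0,"ay":0,"az":0,"jaw":-1}
    - {"x":-0.04,"y":0,"z":0.004,"ax":0,"ay":0,"az":0,"jaw":-1}
    - {"x":-0.05,"y":0,"z":0.004,"ax":0,"ay":0,"az":0,"jaw":-1}

```text
time: 14.15
tool_pos: [634.4, -45.5, 54.5]
tcp_rot: [3.141, -0.014, -0.121]
contact_force: [7.2, -1.2, 13.4]
grip_width: 0.2
finger_force: 6.9
```

Run:
```python
from h import *
o=wgrab('w4');print(o['contact_force']);g=np.load('w_w4.npz')['im'].max(-1)
for u in (250,265,300,310): print(u,[int(v) for v in g[130:262:2,u]])
```

```text
[ 7.16954523 -1.16490961 13.36918631]
250 [240, 240, 240, 240, 240, 240, 240, 240, 240, 240, 240, 240, 240, 240, 240, 240, 240, 240, 156, 237, 230, 223, 211, 147, 244, 244, 221, 220, 221, 221, 221, 220, 221, 220, 220, 219, 220, 220, 220, 220, 219, 220, 219, 204, 171, 171, 153, 19, 20, 24, 25, 22, 24, 23, 21, 19, 19, 19, 21, 15, 19, 18, 45, 83, 83, 25]
265 [240, 240, 240, 240, 240, 240, 240, 240, 240, 240, 240, 240, 240, 240, 240, 240, 240, 240, 239, 236, 230, 222, 208, 143, 244, 244, 244, 221, 221, 221, 221, 220, 220, 221, 221, 221, 221, 221, 220, 221, 221, 221, 221, 209, 179, 178, 147, 23, 22, 19, 16, 16, 20, 20, 19, 20, 19, 17, 21, 37, 84, 83, 84, 84, 83, 32]
300 [240, 240, 239, 240, 240, 240, 240, 240, 240, 240, 240, 240, 240, 240, 240, 240, 240, 239, 239, 236, 229, 222, 208, 143, 245, 237, 244, 244, 244, 219, 219, 219, 219, 219, 219, 220, 219, 219, 219, 220, 220, 219, 219, 192, 170, 170, 132, 20, 18, 19, 22, 17, 20, 19, 20, 19, 18, 18, 19, 20, 21, 84, 84, 83, 84, 29]
310 [240, 240, 239, 240, 240, 240, 240, 240, 240, 240, 240, 240, 240, 240, 240, 240, 240, 240, 238, 236, 229, 222, 210, 146, 237, 220, 219, 219, 219, 219, 219, 219, 219, 220, 219, 219, 219, 219, 219, 220, 219, 219, 220, 183, 170, 169, 130, 25, 24, 25, 20, 19, 17, 18, 21, 19, 18, 18, 19, 20, 17, 19, 29, 84, 83, 26]
```

The strip's rear edge stays at row 224 in both wrist frames, so there is no slip and the holder follows. I'm continuing the drag.

Request:
send_rows:
  rows:
    - {"x":-0.015,"y":0,"z":0,"ax":0,"ay":0,"az":0,"jaw":-1}
    - {"x":-0.03,"y":0,"z":0,"ax":0,"ay":0,"az":0,"jaw":-1}
    - {"x":-0.045,"y":0,"z":0,"ax":0,"ay":0,"az":0,"jaw":-1}
    - {"x":-0.06,"y":0,"z":0,"ax":0,"ay":0,"az":0,"jaw":-1}
    - {"x":-0.075,"y":0,"z":0,"ax":0,"ay":0,"az":0,"jaw":-1}
    - {"x":-0.09,"y":0,"z":0,"ax":0,"ay":0,"az":0,"jaw":-1}
    - {"x":-0.105,"y":0,"z":0,"ax":0,"ay":0,"az":0,"jaw":-1}
    - {"x":-0.12,"y":0,"z":0,"ax":0,"ay":0,"az":0,"jaw":-1}
    - {"x":-0.135,"y":0,"z":0,"ax":0,"ay":0,"az":0,"jaw":-1}
    - {"x":-0.15,"y":0,"z":0,"ax":0,"ay":0,"az":0,"jaw":-1}

```text
time: 15.45
tool_pos: [604.9, -42.0, 54.4]
tcp_rot: [3.141, -0.014, -0.121]
contact_force: [7.1, -1.1, 14.7]
grip_width: 0.2
finger_force: 7.4
```

Request:
send_rows:
  rows:
    - {"x":-0.015,"y":0,"z":0,"ax":0,"ay":0,"az":0,"jaw":-1}
    - {"x":-0.03,"y":0,"z":0,"ax":0,"ay":0,"az":0,"jaw":-1}
    - {"x":-0.045,"y":0,"z":-0.001,"ax":0,"ay":0,"az":0,"jaw":-1}
    - {"x":-0.06,"y":0,"z":-0.001,"ax":0,"ay":0,"az":0,"jaw":-1}
    - {"x":-0.075,"y":0,"z":-0.0015,"ax":0,"ay":0,"az":0,"jaw":-1}
    - {"x":-0.09,"y":0,"z":-0.002,"ax":0,"ay":0,"az":0,"jaw":-1}
    - {"x":-0.105,"y":0,"z":-0.003,"ax":0,"ay":0,"az":0,"jaw":-1}
    - {"x":-0.12,"y":0,"z":-0.003,"ax":0,"ay":0,"az":0,"jaw":-1}
    - {"x":-0.135,"y":0,"z":-0.003,"ax":0,"ay":0,"az":0,"jaw":-1}
    - {"x":-0.15,"y":0,"z":-0.003,"ax":0,"ay":0,"az":0,"jaw":-1}

```text
time: 16.7
tool_pos: [573.7, -38.1, 54.4]
tcp_rot: [3.141, -0.011, -0.121]
contact_force: [2.7, -1.1, 16.1]
grip_width: 0.5
finger_force: 8.2
```

Request:
send_rows:
  rows:
    - {"x":-0.02,"y":0,"z":-0.001,"ax":0,"ay":0,"az":0,"jaw":-1}
    - {"x":-0.05,"y":0,"z":-0.002,"ax":0,"ay":0,"az":0,"jaw":-1}
    - {"x":-0.08,"y":0,"z":-0.003,"ax":0,"ay":0,"az":0,"jaw":-1}
    - {"x":-0.11,"y":0,"z":-0.004,"ax":0,"ay":0,"az":0,"jaw":-1}
    - {"x":-0.14,"y":0,"z":-0.004,"ax":0,"ay":0,"az":0,"jaw":-1}
    - {"x":-0.17,"y":0,"z":-0.004,"ax":0,"ay":0,"az":0,"jaw":-1}
    - {"x":-0.2,"y":0,"z":-0.004,"ax":0,"ay":0,"az":0,"jaw":-1}
    - {"x":-0.23,"y":0,"z":-0.004,"ax":0,"ay":0,"az":0,"jaw":-1}
    - {"x":-0.26,"y":0,"z":-0.004,"ax":0,"ay":0,"az":0,"jaw":-1}
    - {"x":-0.29,"y":0,"z":-0.004,"ax":0,"ay":0,"az":0,"jaw":-1}

```text
time: 17.95
tool_pos: [515.6, -31.1, 54.4]
tcp_rot: [3.141, -0.009, -0.121]
contact_force: [2.3, -0.5, 15.5]
grip_width: 0.4
finger_force: 7.5
```

Run:
```python
from h import *
o=wgrab('w5');print(o['contact_force'],o['tool_pos'])
```

```text
[ 2.29404401 -0.54534986 15.5432621 ] [515.5536599  -31.07211912  54.43002158]
```

View pics/w5.png

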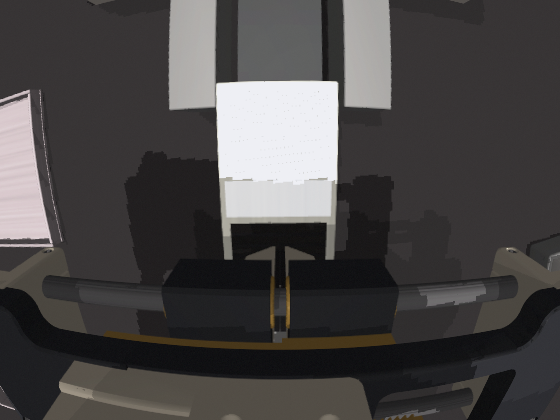

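The holder's rear edge is at row 83 and the rail ends are at row 107, so it has some 15-25 mm still to go. The rear edge spans columns 217-338, so it is centred.

Run:
```python
from h import *
q=np.load('w_w5.npz');R=Ro.from_euler('xyz',[np.pi,0,-.121])
for n,p,z in [('rearL',(217,83),52.5),('rearR',(338,83),52.5),('railL',(190,108),51.5),('railR',(367,107),51.5),('stripedge',(280,223),53)]:
    w=wpt('w5',p,z);print(n,w.round(1),R.inv().apply(w-q['p']).round(1))
```

```text
rearL [613.1 -12.2  52.5] [ 94.6 -30.5   1.9]
rearR [605.9 -71.1  52.5] [94.5 28.8  1.9]
railL [603.1   3.3  51.5] [ 82.7 -44.7   2.9]
railR [592.8 -84.8  51.5] [83.2 44.   2.9]
stripedge [538.3 -34.3  53. ] [23.   0.4  1.4]
```

Request:
send_rows:
  rows:
    - {"x":-0.015,"y":0,"z":-0.002,"ax":0,"ay":0,"az":0,"jaw":-1}
    - {"x":-0.03,"y":0,"z":-0.003,"ax":0,"ay":0,"az":0,"jaw":-1}
    - {"x":-0.045,"y":0,"z":-0.004,"ax":0,"ay":0,"az":0,"jaw":-1}
    - {"x":-0.06,"y":0,"z":-0.004,"ax":0,"ay":0,"az":0,"jaw":-1}
    - {"x":-0.075,"y":0,"z":-0.004,"ax":0,"ay":0,"az":0,"jaw":-1}
    - {"x":-0.09,"y":0,"z":-0.004,"ax":0,"ay":0,"az":0,"jaw":-1}
    - {"x":-0.105,"y":0,"z":-0.004,"ax":0,"ay":0,"az":0,"jaw":-1}
    - {"x":-0.115,"y":0,"z":-0.004,"ax":0,"ay":0,"az":0,"jaw":-1}
    - {"x":-0.115,"y":0,"z":-0.004,"ax":0,"ay":0,"az":0,"jaw":-1}
    - {"x":-0.115,"y":0,"z":-0.004,"ax":0,"ay":0,"az":0,"jaw":-1}

```text
time: 19.25
tool_pos: [491.7, -28.1, 54.4]
tcp_rot: [3.141, -0.006, -0.121]
contact_force: [0.6, 0.9, 13.2]
grip_width: 0.3
finger_force: 6.3
```

Request:
send_rows:
  rows:
    - {"x":0,"y":0,"z":-0.01,"ax":0,"ay":0,"az":0,"jaw":-1}
    - {"x":0,"y":0,"z":-0.02,"ax":0,"ay":0,"az":0,"jaw":-1}
    - {"x":0,"y":0,"z":-0.06,"ax":0,"ay":0,"az":0,"jaw":-1}
    - {"x":0,"y":0,"z":-0.15,"ax":0,"ay":0,"az":0,"jaw":-1}
    - {"x":0,"y":0,"z":-0.25,"ax":0,"ay":0,"az":0,"jaw":0.5}
    - {"x":0,"y":0,"z":-0.3,"ax":0,"ay":0,"az":0,"jaw":1}
    - {"x":0,"y":0,"z":-0.3,"ax":0,"ay":0,"az":0,"jaw":1}
    - {"x":0,"y":0,"z":-0.3,"ax":0,"ay":0,"az":0,"jaw":1}
    - {"x":0,"y":0,"z":-0.3,"ax":0,"ay":0,"az":0,"jaw":1}
    - {"x":0,"y":0,"z":-0.3,"ax":0,"ay":0,"az":0,"jaw":1}

```text
time: 20.5
tool_pos: [489.0, -27.5, 112.3]
tcp_rot: [3.142, 0.001, -0.12]
contact_force: [-0.7, 0.8, -0.1]
grip_width: 56.3
finger_force: 0.0
```

Run:
```python
from h import *
o=wgrab('w6');print(o['time'],o['contact_force'],o['tool_pos'],o['tcp_rot'])
```

```text
20.5 [-0.65423914  0.77509136 -0.05921021] [488.99818309 -27.52845127 112.25609742] [ 3.14158775e+00  8.93119943e-04 -1.20413773e-01]
```

View pics/w6.png

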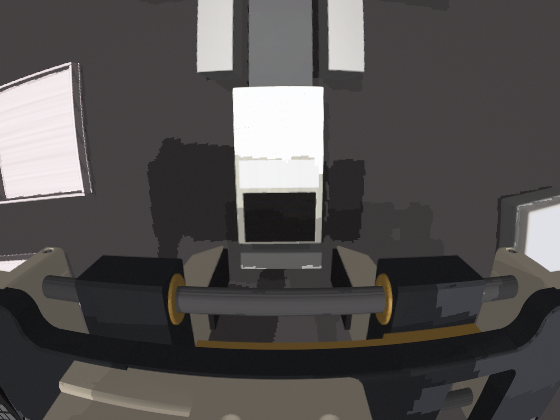

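The rear edge (row 87) is now clear of the rail ends (row 71) and the front edge is at row 242, so the holder is fully out and flat on the bed. Next I compute the grasp.

Run:
```python
from h import *
im=np.load('w_w6.npz')['im'];g=im.max(-1).astype(int)
print('row120',list(g[120,226:242]),list(g[120,316:332]));print('col300',list(g[80:94,300]),list(g[236:250,255]))
pts=[wpt('w6',p,52.5) for p in [(235,88),(323,88),(237,242),(321,242)]]
for p in pts: print(p.round(1))
c=np.mean(pts,0);ax=pts[0]+pts[1]-pts[2]-pts[3];yaw=np.arctan2(ax[1],ax[0]);print('ctr',c.round(1),'yaw',yaw,np.linalg.norm(ax)/2)
E=[wpt('w6',p,51.5) for p in [(215,72),(345,72)]];print('rail',np.mean(E,0))
delta([c[0],c[1],70],-.121)
```

```text
row120 [np.int64(70), np.int64(69), np.int64(70), np.int64(70), np.int64(69), np.int64(70), np.int64(71), np.int64(173), np.int64(253), np.int64(254), np.int64(254), np.int64(254), np.int64(254), np.int64(254), np.int64(254), np.int64(254)] [np.int64(254), np.int64(254), np.int64(254), np.int64(254), np.int64(254), np.int64(254), np.int64(252), np.int64(219), np.int64(61), np.int64(60), np.int64(60), np.int64(65), np.int64(70), np.int64(70), np.int64(70), np.int64(70)]
col300 [np.int64(118), np.int64(119), np.int64(118), np.int64(116), np.int64(116), np.int64(111), np.int64(237), np.int64(253), np.int64(254), np.int64(254), np.int64(254), np.int64(254), np.int64(254), np.int64(254)] [np.int64(22), np.int64(26), np.int64(26), np.int64(25), np.int64(26), np.int64(45), np.int64(127), np.int64(119), np.int64(60), np.int64(52), np.int64(53), np.int64(52), np.int64(51), np.int64(55)]
[588.7 -10.2  52.5]
[581.7 -67.8  52.5]
[481.5   4.3  52.5]
[474.1 -56.2  52.5]
ctr [531.5 -32.5  52.5] yaw -0.1208441829933009 108.18441345643036
rail [596.75733267 -41.09792265  51.5       ]
xyz [ 0.214 -0.001  0.212] a [0.    0.001 0.001]
```

Request:
send_rows:
  rows:
    - {"x":0.1,"y":0,"z":0,"ax":0,"ay":0,"az":0,"jaw":1}
    - {"x":0.213,"y":0,"z":0,"ax":0,"ay":0,"az":0,"jaw":1}
    - {"x":0.213,"y":0,"z":0,"ax":0,"ay":0,"az":0,"jaw":1}
    - {"x":0.213,"y":0,"z":0.05,"ax":0,"ay":0,"az":0,"jaw":1}
    - {"x":0.213,"y":0,"z":0.12,"ax":0,"ay":0,"az":0,"jaw":1}
    - {"x":0.213,"y":0,"z":0.2,"ax":0,"ay":0,"az":0,"jaw":1}
    - {"x":0.213,"y":0,"z":0.28,"ax":0,"ay":0,"az":0,"jaw":1}
    - {"x":0.213,"y":0,"z":0.35,"ax":0,"ay":0,"az":0,"jaw":1}
    - {"x":0.213,"y":0,"z":0.405,"ax":0,"ay":0,"az":0,"jaw":1}
    - {"x":0.213,"y":0,"z":0.405,"ax":0,"ay":0,"az":0,"jaw":1}

```text
time: 21.8
tool_pos: [531.0, -32.6, 30.7]
tcp_rot: [-3.142, 0.002, -0.12]
contact_force: [0.7, 0.4, 0.6]
grip_width: 92.0
finger_force: 0.0
```

Request:
send_rows:
  rows:
    - {"x":0,"y":0,"z":0,"ax":0,"ay":0,"az":0,"jaw":0.6}
    - {"x":0,"y":0,"z":0,"ax":0,"ay":0,"az":0,"jaw":0.5}
    - {"x":0,"y":0,"z":0,"ax":0,"ay":0,"az":0,"jaw":0.4}
    - {"x":0,"y":0,"z":0,"ax":0,"ay":0,"az":0,"jaw":0.3}
    - {"x":0,"y":0,"z":0,"ax":0,"ay":0,"az":0,"jaw":0.2}
    - {"x":0,"y":0,"z":0,"ax":0,"ay":0,"az":0,"jaw":0}
    - {"x":0,"y":0,"z":0,"ax":0,"ay":0,"az":0,"jaw":-0.2}
    - {"x":0,"y":0,"z":0,"ax":0,"ay":0,"az":0,"jaw":-0.3}
    - {"x":0,"y":0,"z":0,"ax":0,"ay":0,"az":0,"jaw":-0.3}
    - {"x":0,"y":0,"z":0,"ax":0,"ay":0,"az":0,"jaw":-0.3}

```text
time: 23.05
tool_pos: [531.6, -32.7, 31.9]
tcp_rot: [3.142, -0.0, -0.12]
contact_force: [-0.3, 1.5, 5.1]
grip_width: 59.4
finger_force: 30.0
```

Request:
send_rows:
  rows:
    - {"x":0,"y":0,"z":-0.02,"ax":0,"ay":0,"az":0,"jaw":-0.3}
    - {"x":0,"y":0,"z":-0.05,"ax":0,"ay":0,"az":0,"jaw":-0.3}
    - {"x":0,"y":0,"z":-0.1,"ax":0,"ay":0,"az":0,"jaw":-0.3}
    - {"x":0,"y":0,"z":-0.17,"ax":0,"ay":0,"az":0,"jaw":-0.3}
    - {"x":0,"y":0,"z":-0.24,"ax":0,"ay":0,"az":0,"jaw":-0.3}
    - {"x":0,"y":0,"z":-0.3,"ax":0,"ay":0,"az":0,"jaw":-0.3}
    - {"x":0,"y":0,"z":-0.36,"ax":0,"ay":0,"az":0,"jaw":-0.3}
    - {"x":0,"y":0,"z":-0.4,"ax":0,"ay":0,"az":0,"jaw":-0.3}
    - {"x":0,"y":0,"z":-0.4,"ax":0,"ay":0,"az":0,"jaw":-0.3}
    - {"x":0,"y":0,"z":-0.4,"ax":0,"ay":0,"az":0,"jaw":-0.3}

```text
time: 24.3
tool_pos: [531.2, -32.6, 111.3]
tcp_rot: [3.142, 0.001, -0.12]
contact_force: [-0.5, 0.3, -2.1]
grip_width: 59.6
finger_force: 30.0
```

```bash
python3 -c "
from h import *
delta([386,302,113],0.01)"
```

```text
xyz [-0.922 -1.574 -0.008] a [-0.     0.001 -0.124]
```

Request:
send_rows:
  rows:
    - {"x":-0.03,"y":-0.05,"z":0,"ax":0,"ay":0,"az":0,"jaw":-0.3}
    - {"x":-0.1,"y":-0.15,"z":0,"ax":0,"ay":0,"az":-0.02,"jaw":-0.3}
    - {"x":-0.2,"y":-0.3,"z":0,"ax":0,"ay":0,"az":-0.04,"jaw":-0.3}
    - {"x":-0.3,"y":-0.45,"z":0,"ax":0,"ay":0,"az":-0.06,"jaw":-0.3}
    - {"x":-0.4,"y":-0.6,"z":0,"ax":0,"ay":0,"az":-0.08,"jaw":-0.3}
    - {"x":-0.5,"y":-0.75,"z":0,"ax":0,"ay":0,"az":-0.1,"jaw":-0.3}
    - {"x":-0.57,"y":-0.88,"z":0,"ax":0,"ay":0,"az":-0.124,"jaw":-0.3}
    - {"x":-0.6,"y":-0.95,"z":0,"ax":0,"ay":0,"az":-0.124,"jaw":-0.3}
    - {"x":-0.6,"y":-0.95,"z":0,"ax":0,"ay":0,"az":-0.124,"jaw":-0.3}
    - {"x":-0.6,"y":-0.95,"z":0,"ax":0,"ay":0,"az":-0.124,"jaw":-0.3}

```text
time: 25.55
tool_pos: [435.4, 169.9, 111.7]
tcp_rot: [3.141, -0.0, 0.009]
contact_force: [0.8, -0.3, -2.6]
grip_width: 59.6
finger_force: 30.0
```

```bash
python3 -c "
from h import *
delta([386,302,113],0.01)
o=wgrab('w7')"
```

```text
xyz [-0.241 -0.663 -0.007] a [ 0.    -0.    -0.001]
```

View pics/w7.png

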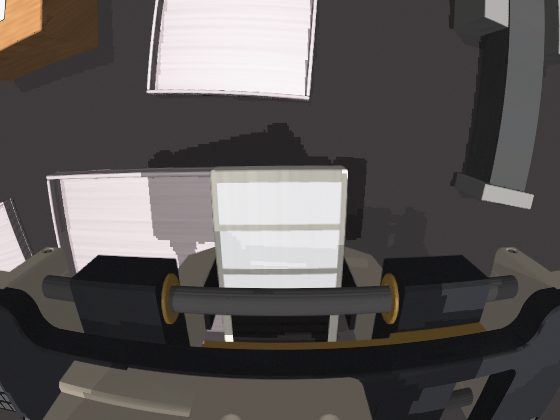

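The holder is gripped level, glass side up, and spans columns 212-346. The big tray is at lower left, with its far-left corner at (50,178) and its far edge along row 172. The small tray is at the top and the bed is at the right.

```bash
python3 -c "
from h import *
a=wpt('w7',(50,178),22);b=wpt('w7',(205,172),22);print(a,b)"
```

```text
[468.81769465 383.30750092  22.        ] [470.09183657 228.47412898  22.        ]
```

Request:
send_rows:
  rows:
    - {"x":-0.02,"y":-0.06,"z":0,"ax":0,"ay":0,"az":0,"jaw":-0.3}
    - {"x":-0.06,"y":-0.16,"z":0,"ax":0,"ay":0,"az":0,"jaw":-0.3}
    - {"x":-0.11,"y":-0.3,"z":0,"ax":0,"ay":0,"az":0,"jaw":-0.3}
    - {"x":-0.16,"y":-0.44,"z":0,"ax":0,"ay":0,"az":0,"jaw":-0.3}
    - {"x":-0.21,"y":-0.57,"z":0,"ax":0,"ay":0,"az":0,"jaw":-0.3}
    - {"x":-0.24,"y":-0.64,"z":0,"ax":0,"ay":0,"az":0,"jaw":-0.3}
    - {"x":-0.24,"y":-0.66,"z":0.03,"ax":0,"ay":0,"az":0,"jaw":-0.3}
    - {"x":-0.24,"y":-0.66,"z":0.1,"ax":0,"ay":0,"az":0,"jaw":-0.3}
    - {"x":-0.24,"y":-0.66,"z":0.18,"ax":0,"ay":0,"az":0,"jaw":-0.3}
    - {"x":-0.24,"y":-0.66,"z":0.2,"ax":0,"ay":0,"az":0,"jaw":-0.3}

```text
time: 26.85
tool_pos: [385.4, 300.6, 70.0]
tcp_rot: [3.14, 0.003, 0.008]
contact_force: [0.0, 0.3, -2.2]
grip_width: 59.4
finger_force: 30.0
```

The fingertips reach about 10 mm below the holder's underside, so they would meet the tray floor first and the holder would drop. I'll set it back on the bed and regrip it higher, with the tips about level with its underside.

Request:
send_rows:
  rows:
    - {"x":0,"y":0.03,"z":-0.05,"ax":0,"ay":0,"az":0,"jaw":-0.3}
    - {"x":0.02,"y":0.1,"z":-0.12,"ax":0,"ay":0,"az":0,"jaw":-0.3}
    - {"x":0.06,"y":0.22,"z":-0.2,"ax":0,"ay":0,"az":0,"jaw":-0.3}
    - {"x":0.13,"y":0.37,"z":-0.21,"ax":0,"ay":0,"az":0,"jaw":-0.3}
    - {"x":0.2,"y":0.52,"z":-0.21,"ax":0,"ay":0,"az":0,"jaw":-0.3}
    - {"x":0.27,"y":0.67,"z":-0.21,"ax":0,"ay":0,"az":0,"jaw":-0.3}
    - {"x":0.34,"y":0.82,"z":-0.21,"ax":0,"ay":0,"az":0,"jaw":-0.3}
    - {"x":0.38,"y":0.95,"z":-0.21,"ax":0,"ay":0,"az":0,"jaw":-0.3}
    - {"x":0.4,"y":1,"z":-0.21,"ax":0,"ay":0,"az":0,"jaw":-0.3}
    - {"x":0.4,"y":1,"z":-0.21,"ax":0,"ay":0,"az":0,"jaw":-0.3}

```text
time: 28.1
tool_pos: [468.2, 102.0, 114.5]
tcp_rot: [-3.141, -0.001, 0.008]
contact_force: [-0.7, 0.1, -3.1]
grip_width: 59.6
finger_force: 30.0
```

```bash
python3 -c "
from h import *
delta([532,-32.6,62],-0.1205)"
```

```text
xyz [0.313 0.676 0.263] a [-0.    -0.001  0.122]
```

Request:
send_rows:
  rows:
    - {"x":0.03,"y":0.06,"z":0,"ax":0,"ay":0,"az":0.02,"jaw":-0.3}
    - {"x":0.1,"y":0.2,"z":0,"ax":0,"ay":0,"az":0.05,"jaw":-0.3}
    - {"x":0.17,"y":0.35,"z":0,"ax":0,"ay":0,"az":0.08,"jaw":-0.3}
    - {"x":0.24,"y":0.5,"z":0,"ax":0,"ay":0,"az":0.11,"jaw":-0.3}
    - {"x":0.3,"y":0.63,"z":0,"ax":0,"ay":0,"az":0.122,"jaw":-0.3}
    - {"x":0.313,"y":0.675,"z":0.02,"ax":0,"ay":0,"az":0.122,"jaw":-0.3}
    - {"x":0.313,"y":0.675,"z":0.1,"ax":0,"ay":0,"az":0.122,"jaw":-0.3}
    - {"x":0.313,"y":0.675,"z":0.2,"ax":0,"ay":0,"az":0.122,"jaw":-0.3}
    - {"x":0.313,"y":0.675,"z":0.26,"ax":0,"ay":0,"az":0.122,"jaw":-0.3}
    - {"x":0.313,"y":0.675,"z":0.26,"ax":0,"ay":0,"az":0.122,"jaw":-0.3}

```text
time: 29.35
tool_pos: [531.0, -31.2, 60.9]
tcp_rot: [-3.141, 0.002, -0.118]
contact_force: [-0.4, 0.3, -2.7]
grip_width: 60.1
finger_force: 30.0
```

Request:
send_rows:
  rows:
    - {"x":0,"y":0,"z":0.03,"ax":0,"ay":0,"az":0,"jaw":-0.3}
    - {"x":0,"y":0,"z":0.07,"ax":0,"ay":0,"az":0,"jaw":-0.3}
    - {"x":0,"y":0,"z":0.1,"ax":0,"ay":0,"az":0,"jaw":-0.3}
    - {"x":0,"y":0,"z":0.12,"ax":0,"ay":0,"az":0,"jaw":-0.3}
    - {"x":0,"y":0,"z":0.13,"ax":0,"ay":0,"az":0,"jaw":-0.3}
    - {"x":0,"y":0,"z":0.135,"ax":0,"ay":0,"az":0,"jaw":-0.3}
    - {"x":0,"y":0,"z":0.14,"ax":0,"ay":0,"az":0,"jaw":-0.3}
    - {"x":0,"y":0,"z":0.14,"ax":0,"ay":0,"az":0,"jaw":-0.3}
    - {"x":0,"y":0,"z":0.14,"ax":0,"ay":0,"az":0,"jaw":-0.3}
    - {"x":0,"y":0,"z":0.14,"ax":0,"ay":0,"az":0,"jaw":-0.3}

```text
time: 30.6
tool_pos: [531.8, -31.8, 33.8]
tcp_rot: [3.141, -0.0, -0.118]
contact_force: [-0.4, 0.2, -3.0]
grip_width: 59.4
finger_force: 30.0
```

Still hanging (-3 N). I'll go down slowly.

Request:
send_rows:
  rows:
    - {"x":0,"y":0,"z":0.002,"ax":0,"ay":0,"az":0,"jaw":-0.3}
    - {"x":0,"y":0,"z":0.004,"ax":0,"ay":0,"az":0,"jaw":-0.3}
    - {"x":0,"y":0,"z":0.006,"ax":0,"ay":0,"az":0,"jaw":-0.3}
    - {"x":0,"y":0,"z":0.008,"ax":0,"ay":0,"az":0,"jaw":-0.3}
    - {"x":0,"y":0,"z":0.009,"ax":0,"ay":0,"az":0,"jaw":-0.3}
    - {"x":0,"y":0,"z":0.01,"ax":0,"ay":0,"az":0,"jaw":-0.3}
    - {"x":0,"y":0,"z":0.011,"ax":0,"ay":0,"az":0,"jaw":-0.3}
    - {"x":0,"y":0,"z":0.012,"ax":0,"ay":0,"az":0,"jaw":-0.3}
    - {"x":0,"y":0,"z":0.012,"ax":0,"ay":0,"az":0,"jaw":-0.3}
    - {"x":0,"y":0,"z":0.012,"ax":0,"ay":0,"az":0,"jaw":-0.3}

```text
time: 31.85
tool_pos: [532.1, -31.8, 31.9]
tcp_rot: [3.141, -0.001, -0.118]
contact_force: [-0.9, -0.6, 5.6]
grip_width: 59.5
finger_force: 30.0
```

Request:
send_rows:
  rows:
    - {"x":0,"y":0,"z":0,"ax":0,"ay":0,"az":0,"jaw":0.5}
    - {"x":0,"y":0,"z":0,"ax":0,"ay":0,"az":0,"jaw":0.7}
    - {"x":0,"y":0,"z":0,"ax":0,"ay":0,"az":0,"jaw":0.7}
    - {"x":0,"y":0,"z":0,"ax":0,"ay":0,"az":0,"jaw":0.7}
    - {"x":0,"y":0,"z":-0.03,"ax":0,"ay":0,"az":0,"jaw":0.7}
    - {"x":0,"y":0,"z":-0.055,"ax":0,"ay":0,"az":0,"jaw":0.7}
    - {"x":0,"y":0,"z":-0.055,"ax":0,"ay":0,"az":0,"jaw":0.7}
    - {"x":0,"y":0,"z":-0.055,"ax":0,"ay":0,"az":0,"jaw":0.7}
    - {"x":0,"y":0,"z":-0.055,"ax":0,"ay":0,"az":0,"jaw":0.7}
    - {"x":0,"y":0,"z":-0.055,"ax":0,"ay":0,"az":0,"jaw":0.7}

```text
time: 33.1
tool_pos: [531.6, -31.7, 42.2]
tcp_rot: [3.142, 0.0, -0.118]
contact_force: [-0.2, -0.8, -0.0]
grip_width: 78.0
finger_force: 0.0
```

Request:
send_rows:
  rows:
    - {"x":0,"y":0,"z":0,"ax":0,"ay":0,"az":0,"jaw":0.5}
    - {"x":0,"y":0,"z":0,"ax":0,"ay":0,"az":0,"jaw":0.4}
    - {"x":0,"y":0,"z":0,"ax":0,"ay":0,"az":0,"jaw":0.3}
    - {"x":0,"y":0,"z":0,"ax":0,"ay":0,"az":0,"jaw":0.2}
    - {"x":0,"y":0,"z":0,"ax":0,"ay":0,"az":0,"jaw":0.1}
    - {"x":0,"y":0,"z":0,"ax":0,"ay":0,"az":0,"jaw":-0.1}
    - {"x":0,"y":0,"z":0,"ax":0,"ay":0,"az":0,"jaw":-0.3}
    - {"x":0,"y":0,"z":0,"ax":0,"ay":0,"az":0,"jaw":-0.3}
    - {"x":0,"y":0,"z":0,"ax":0,"ay":0,"az":0,"jaw":-0.3}
    - {"x":0,"y":0,"z":0,"ax":0,"ay":0,"az":0,"jaw":-0.3}

```text
time: 34.35
tool_pos: [531.7, -31.7, 42.3]
tcp_rot: [3.141, -0.0, -0.118]
contact_force: [0.0, -0.3, -1.0]
grip_width: 59.4
finger_force: 30.0
```

Gripped. Lifting slowly, then back to the tray.

Request:
send_rows:
  rows:
    - {"x":0,"y":0,"z":-0.015,"ax":0,"ay":0,"az":0,"jaw":-0.3}
    - {"x":0,"y":0,"z":-0.04,"ax":0,"ay":0,"az":0,"jaw":-0.3}
    - {"x":0,"y":0,"z":-0.08,"ax":0,"ay":0,"az":0,"jaw":-0.3}
    - {"x":0,"y":0,"z":-0.14,"ax":0,"ay":0,"az":0,"jaw":-0.3}
    - {"x":0,"y":0,"z":-0.2,"ax":0,"ay":0,"az":0,"jaw":-0.3}
    - {"x":0,"y":0,"z":-0.25,"ax":0,"ay":0,"az":0,"jaw":-0.3}
    - {"x":0,"y":0,"z":-0.29,"ax":0,"ay":0,"az":0,"jaw":-0.3}
    - {"x":0,"y":0,"z":-0.3,"ax":0,"ay":0,"az":0,"jaw":-0.3}
    - {"x":0,"y":0,"z":-0.3,"ax":0,"ay":0,"az":0,"jaw":-0.3}
    - {"x":0,"y":0,"z":-0.3,"ax":0,"ay":0,"az":0,"jaw":-0.3}

```text
time: 35.6
tool_pos: [531.4, -31.7, 101.9]
tcp_rot: [-3.142, 0.001, -0.118]
contact_force: [-0.6, 0.8, -2.7]
grip_width: 59.6
finger_force: 30.0
```

Request:
send_rows:
  rows:
    - {"x":-0.03,"y":-0.05,"z":0,"ax":0,"ay":0,"az":0,"jaw":-0.3}
    - {"x":-0.1,"y":-0.15,"z":0,"ax":0,"ay":0,"az":-0.02,"jaw":-0.3}
    - {"x":-0.2,"y":-0.3,"z":0,"ax":0,"ay":0,"az":-0.04,"jaw":-0.3}
    - {"x":-0.3,"y":-0.45,"z":0,"ax":0,"ay":0,"az":-0.06,"jaw":-0.3}
    - {"x":-0.4,"y":-0.6,"z":0,"ax":0,"ay":0,"az":-0.08,"jaw":-0.3}
    - {"x":-0.5,"y":-0.75,"z":0,"ax":0,"ay":0,"az":-0.1,"jaw":-0.3}
    - {"x":-0.57,"y":-0.88,"z":0,"ax":0,"ay":0,"az":-0.124,"jaw":-0.3}
    - {"x":-0.6,"y":-0.95,"z":0,"ax":0,"ay":0,"az":-0.124,"jaw":-0.3}
    - {"x":-0.6,"y":-0.95,"z":0,"ax":0,"ay":0,"az":-0.124,"jaw":-0.3}
    - {"x":-0.6,"y":-0.95,"z":0,"ax":0,"ay":0,"az":-0.124,"jaw":-0.3}

```text
time: 36.85
tool_pos: [435.2, 170.7, 102.3]
tcp_rot: [3.141, -0.0, 0.011]
contact_force: [0.1, -1.0, -2.4]
grip_width: 59.6
finger_force: 30.0
```

```bash
python3 -c "
from h import *
delta([386,300,40],0.01)"
```

```text
xyz [-0.239 -0.649  0.311] a [ 0.    -0.     0.001]
```

Request:
send_rows:
  rows:
    - {"x":-0.02,"y":-0.06,"z":0,"ax":0,"ay":0,"az":0,"jaw":-0.3}
    - {"x":-0.06,"y":-0.16,"z":0,"ax":0,"ay":0,"az":0,"jaw":-0.3}
    - {"x":-0.11,"y":-0.3,"z":0,"ax":0,"ay":0,"az":0,"jaw":-0.3}
    - {"x":-0.16,"y":-0.44,"z":0,"ax":0,"ay":0,"az":0,"jaw":-0.3}
    - {"x":-0.21,"y":-0.57,"z":0,"ax":0,"ay":0,"az":0,"jaw":-0.3}
    - {"x":-0.24,"y":-0.63,"z":0,"ax":0,"ay":0,"az":0,"jaw":-0.3}
    - {"x":-0.24,"y":-0.65,"z":0.05,"ax":0,"ay":0,"az":0,"jaw":-0.3}
    - {"x":-0.24,"y":-0.65,"z":0.15,"ax":0,"ay":0,"az":0,"jaw":-0.3}
    - {"x":-0.24,"y":-0.65,"z":0.25,"ax":0,"ay":0,"az":0,"jaw":-0.3}
    - {"x":-0.24,"y":-0.65,"z":0.31,"ax":0,"ay":0,"az":0,"jaw":-0.3}

```text
time: 38.1
tool_pos: [385.3, 299.5, 38.8]
tcp_rot: [3.14, 0.002, 0.01]
contact_force: [0.2, 0.2, -2.2]
grip_width: 59.7
finger_force: 30.0
```

Run:
```python
from h import *
print(bot.get_obs()['tool_pos'])
im,_=bot.capture('scene');save('s2',cv2.resize(im[110:230,280:440],(800,600)))
```

```text
[385.29428551 299.54254854  38.83544183]
```

View pics/s2.png

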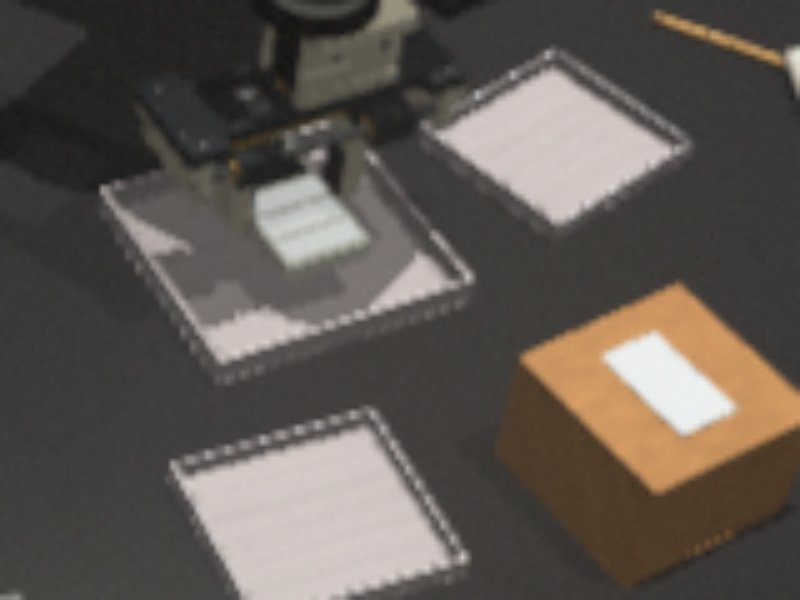

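The holder hangs level, glass up, over the middle of the largest tray (crop (300,220)). Lowering it now.

Request:
send_rows:
  rows:
    - {"x":0,"y":0,"z":0.03,"ax":0,"ay":0,"az":0,"jaw":-0.3}
    - {"x":0,"y":0,"z":0.06,"ax":0,"ay":0,"az":0,"jaw":-0.3}
    - {"x":0,"y":0,"z":0.09,"ax":0,"ay":0,"az":0,"jaw":-0.3}
    - {"x":0,"y":0,"z":0.115,"ax":0,"ay":0,"az":0,"jaw":-0.3}
    - {"x":0,"y":0,"z":0.13,"ax":0,"ay":0,"az":0,"jaw":-0.3}
    - {"x":0,"y":0,"z":0.14,"ax":0,"ay":0,"az":0,"jaw":-0.3}
    - {"x":0,"y":0,"z":0.15,"ax":0,"ay":0,"az":0,"jaw":-0.3}
    - {"x":0,"y":0,"z":0.155,"ax":0,"ay":0,"az":0,"jaw":-0.3}
    - {"x":0,"y":0,"z":0.155,"ax":0,"ay":0,"az":0,"jaw":-0.3}
    - {"x":0,"y":0,"z":0.155,"ax":0,"ay":0,"az":0,"jaw":-0.3}

```text
time: 39.4
tool_pos: [385.5, 300.6, 9.3]
tcp_rot: [-3.142, -0.0, 0.012]
contact_force: [0.4, -0.5, -2.7]
grip_width: 59.9
finger_force: 30.0
```

Request:
send_rows:
  rows:
    - {"x":0,"y":0,"z":0.002,"ax":0,"ay":0,"az":0,"jaw":-0.3}
    - {"x":0,"y":0,"z":0.004,"ax":0,"ay":0,"az":0,"jaw":-0.3}
    - {"x":0,"y":0,"z":0.006,"ax":0,"ay":0,"az":0,"jaw":-0.3}
    - {"x":0,"y":0,"z":0.008,"ax":0,"ay":0,"az":0,"jaw":-0.3}
    - {"x":0,"y":0,"z":0.01,"ax":0,"ay":0,"az":0,"jaw":-0.3}
    - {"x":0,"y":0,"z":0.011,"ax":0,"ay":0,"az":0,"jaw":-0.3}
    - {"x":0,"y":0,"z":0.012,"ax":0,"ay":0,"az":0,"jaw":-0.3}
    - {"x":0,"y":0,"z":0.013,"ax":0,"ay":0,"az":0,"jaw":-0.3}
    - {"x":0,"y":0,"z":0.013,"ax":0,"ay":0,"az":0,"jaw":-0.3}
    - {"x":0,"y":0,"z":0.013,"ax":0,"ay":0,"az":0,"jaw":-0.3}

```text
time: 40.65
tool_pos: [385.5, 300.5, 6.7]
tcp_rot: [3.141, 0.0, 0.012]
contact_force: [0.0, -0.1, -2.6]
grip_width: 59.8
finger_force: 30.0
```

Request:
send_rows:
  rows:
    - {"x":0,"y":0,"z":0.001,"ax":0,"ay":0,"az":0,"jaw":-0.3}
    - {"x":0,"y":0,"z":0.002,"ax":0,"ay":0,"az":0,"jaw":-0.3}
    - {"x":0,"y":0,"z":0.003,"ax":0,"ay":0,"az":0,"jaw":-0.3}
    - {"x":0,"y":0,"z":0.004,"ax":0,"ay":0,"az":0,"jaw":-0.3}
    - {"x":0,"y":0,"z":0.005,"ax":0,"ay":0,"az":0,"jaw":-0.3}
    - {"x":0,"y":0,"z":0.006,"ax":0,"ay":0,"az":0,"jaw":-0.3}
    - {"x":0,"y":0,"z":0.007,"ax":0,"ay":0,"az":0,"jaw":-0.3}
    - {"x":0,"y":0,"z":0.008,"ax":0,"ay":0,"az":0,"jaw":-0.3}
    - {"x":0,"y":0,"z":0.009,"ax":0,"ay":0,"az":0,"jaw":-0.3}
    - {"x":0,"y":0,"z":0.009,"ax":0,"ay":0,"az":0,"jaw":-0.3}

```text
time: 41.9
tool_pos: [385.5, 300.5, 5.0]
tcp_rot: [3.142, -0.0, 0.012]
contact_force: [-0.3, -0.5, 0.1]
grip_width: 59.6
finger_force: 30.0
```

Contact: the load has gone to about 0 N. Releasing, then rising.

Request:
send_rows:
  rows:
    - {"x":0,"y":0,"z":0.001,"ax":0,"ay":0,"az":0,"jaw":-0.3}
    - {"x":0,"y":0,"z":0.001,"ax":0,"ay":0,"az":0,"jaw":-0.3}
    - {"x":0,"y":0,"z":0.001,"ax":0,"ay":0,"az":0,"jaw":0.35}
    - {"x":0,"y":0,"z":0.001,"ax":0,"ay":0,"az":0,"jaw":0.5}
    - {"x":0,"y":0,"z":0.001,"ax":0,"ay":0,"az":0,"jaw":0.7}
    - {"x":0,"y":0,"z":0.001,"ax":0,"ay":0,"az":0,"jaw":0.7}
    - {"x":0,"y":0,"z":0.001,"ax":0,"ay":0,"az":0,"jaw":0.7}
    - {"x":0,"y":0,"z":0.001,"ax":0,"ay":0,"az":0,"jaw":0.7}
    - {"x":0,"y":0,"z":0,"ax":0,"ay":0,"az":0,"jaw":0.7}
    - {"x":0,"y":0,"z":-0.01,"ax":0,"ay":0,"az":0,"jaw":0.7}

```text
time: 43.15
tool_pos: [385.4, 300.5, 6.8]
tcp_rot: [3.141, 0.0, 0.012]
contact_force: [0.6, -0.9, 0.1]
grip_width: 77.9
finger_force: 0.0
```

Request:
send_rows:
  rows:
    - {"x":0,"y":0,"z":-0.03,"ax":0,"ay":0,"az":0,"jaw":0.7}
    - {"x":0,"y":0,"z":-0.08,"ax":0,"ay":0,"az":0,"jaw":0.7}
    - {"x":0,"y":0,"z":-0.15,"ax":0,"ay":0,"az":0,"jaw":0.7}
    - {"x":0,"y":0,"z":-0.25,"ax":0,"ay":0,"az":0,"jaw":0.7}
    - {"x":0,"y":0,"z":-0.4,"ax":0,"ay":0,"az":0,"jaw":0.7}
    - {"x":0,"y":0,"z":-0.55,"ax":0,"ay":0,"az":0,"jaw":0.7}
    - {"x":0,"y":0.15,"z":-0.6,"ax":0,"ay":0,"az":0,"jaw":0.7}
    - {"x":0,"y":0.35,"z":-0.6,"ax":0,"ay":0,"az":0,"jaw":0.7}
    - {"x":0,"y":0.6,"z":-0.6,"ax":0,"ay":0,"az":0,"jaw":0.7}
    - {"x":0,"y":0.8,"z":-0.6,"ax":0,"ay":0,"az":0,"jaw":0.7}

```text
time: 44.4
tool_pos: [387.3, 139.1, 127.9]
tcp_rot: [3.142, -0.001, 0.012]
contact_force: [0.6, 0.7, -0.2]
grip_width: 77.9
finger_force: 0.0
```

Run:
```python
from h import *
z,d=bot.capture('top');im=z;P=cloud('top',d);V=im.max(-1).astype(int)
b=(V[225:290,165:235]>60).astype(np.uint8)
sat=cv2.cvtColor(im,cv2.COLOR_RGB2HSV)[225:290,165:235]
save('end',cv2.resize(im[215:300,150:265],(800,591)))
print(bot.get_obs()['time'],bot.get_obs()['tool_pos'])
```

```text
44.45 [386.9874807  136.07500329 127.72112059]
```

View pics/end.png

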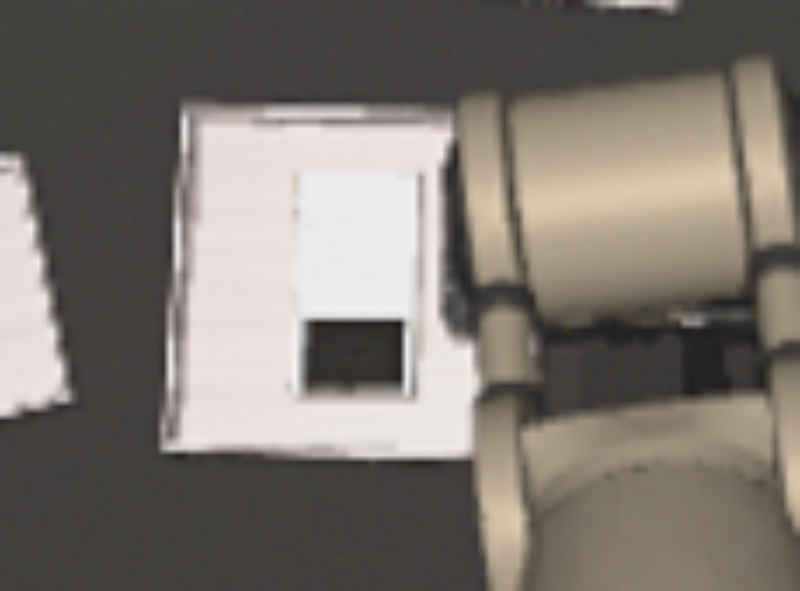

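The holder lies flat, glass up and lengthwise, at crop (357,283), with the tray centre at about (350,280). It has been released, so I'm handing in.

```bash
python3 -c "
from plant import bot
print(bot.close_job())"
```

```text
the job is handed in; nothing more can be done
None
```

I handed the job in at about 44 s: the holder came out of the rails and lies flat, glass side up and lengthwise near the middle of the largest tray. The highest press reading was about 16 N, and the hand-in returned no verdict.

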